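# Stamp the heels of a batch of sandals

### The arm

A 7-joint arm with a two-finger parallel gripper is mounted at the origin on the work surface. World frame = base frame: x ahead of the robot, y to its left, z up, the work surface at z = 0. Lengths are in mm, angles in rad, forces in N, time in s.
With the tool pointing down it reaches from about 350 to 900 mm from the base axis. Payload 19.9 kg.
Tool frame: the origin (TCP) lies midway between the tips of the shut fingers; the grasp point (between the pads) lies bot.hold_point_z behind it (bot.hold_point_z is the distance from the TCP to the grasp point, in mm); z points along the fingers, y is the line along which they close (so a half turn about z gives the same grasp; the last joint's range is limited). The gripper opens to 94 mm and grips with 3 to 60 N. Pads are 16 mm wide; open, the fingers measure 119 mm over their backs; the gripper's body (75 mm by 177 mm) begins 78 mm behind the grasp point.
Start: joints at [1.129, 0.417, -0.01, 1.614, 0.005, 1.111, -0.053], TCP at [243.263, -575.693, 205.425] pointing down, gripper open.
Joint ranges: [-2.81, 2.81], [-0.39, 2.02], [-1.27, 1.25], [0.06, 2.57], [-1.19, 4.33], [0.19, 2], [-2.82, 2.82]. Speed limits (rad/s): [1.89, 1.89, 2.39, 2.39, 3.01, 3.01, 3.01].

### API

Orientations are given as a unit quaternion [w, x, y, z].
In Python, from cell import get_state, eyes, bot gives the robot as it stands. The module is installed in compiled form; this text tells all that it offers.
- The arm moves only by the tool drive_tool, never from a script. Its argument "rows" is text: rows parted by semicolons, each of 6 numbers parted by spaces: the shift along the tool's x, y, z in m, then the turn, a rotation vector about the tool's x, y, z in degrees. In form: dx dy dz wx wy wz; .... A call has 1 to 12 rows; each row is the pose to reach, as a shift and turn from the pose commanded when the call began, along the tool's axes at that moment; what a row does not reach only later rows make up. A row lasts 1/8 s, in which the tool goes at most 62.5 mm and 10.7 degrees, less where a joint would pass 70% of its speed; a pose out of reach is approached as far as the arm can. A call with a gripper value outside its range is refused whole. "claw" is the opening, from -1 (shut) to 1 (fully open), set as the call begins (left out, the last holds). The fingers move at their own pace and stop on an object; the grip force is fixed at half the most. Time passes only in rows, so rows that repeat a pose let the fingers close. It gives the time, the measured TCP pose, the force, the opening and the grip force at its end, in the units of the state.
- get_state(): the state, without advancing time (a new reading comes with each control period).
- eyes.get_image(name): name is "side" or "top" or "wrist"; returns a dict with "pixels" (480x640x3 uint8, blue, green, red), "fx", "fy", "cx", "cy" (pixels), "R" (3x3) and "t" (3): a world point X has camera coordinates R X + t; the wrist camera has in their place "hand_eye" (4x4, takes a point from camera to tool coordinates, whose origin is the TCP and whose axes are the flange's). Camera axes: x right, y down, z forward; pixel columns grow to the right and rows downward; lengths in mm; the calibration is good to about 2 mm. A picture is of the moment at which its call begins: read the wrist's pose just before it. There is no depth.
- bot.close_job(): hands the job in; it is judged then, once.
The state is a dict: "clock": time; "joint_pos": joint angles; "qvel": joint speeds; "joint_efforts": joint torques, N m; "tcp_pos": TCP position; "orientation": TCP orientation; "contact_force": force on the tool from outside, world axes, zero at the start; "torque": the same for the moment, N m; "opening": finger opening in mm; "grip_force": force on a finger pad.
Only numpy, scipy, OpenCV 4.12 (cv2) and the standard library are available. Lean on these libraries where they do the work, as an engineer would, in place of code of your own. Each camera call takes 0.05 s, during which the arm holds its last target. There are 200 camera calls.

### The job

Get this batch of pink sandals stamped and packed: first wind the handwheel clockwise until the heel fence is right back against its stops. Then, one at a time from the smallest sandal to the largest (two or three are there), lay the sandal flat on the press's bed heel first, its heel up to the fence and its pale heel mark centred under the stamp, and push the plunger fully down on it for a moment. Every stamped sandal ends lying strap up in the cardboard tray, with the plunger back up, the fence still at its stops and nothing else on the bench disturbed.

Things in the scene. Friction and masses are not known exactly. Their poses are not given: they have to be found in the camera images.
- press: Heel-stamping press, fixed. Origin on the bench straight below the stamp; +x to its rear column, -x is the open front (robot side) where sandals go in heel first. Grey bed 15 mm high: x -160 to 100, y -70 to 70 mm. Green column x 57 to 97 mm, 100 mm high, with a 40 mm wide overhead arm (80 to 100 mm high) from it to x -18 mm. Green gear housing, 26 mm high: x -95 to -5, y -220 to -70 mm
- stamp_point (a point): point on the top of the press's bed (15 mm above the bench) straight below the stamp: the heel mark must lie over it
- plunger (a joint): stroke of the sprung stamp plunger in m: 0 = up, 0.025 = fully down; the spring brings it back up; about 10 N at the bottom. The die under it is a brass disc of 28 mm diameter, 40 mm above the bed when up, 15.5 mm when fully down (a sole is 15 mm thick).
- plunger_top (a point): centre of the top of the plunger's black push cap, 40 mm in diameter, 145 mm above the bench when up; moves down with the plunger
- die_face (a point): centre of the underside of the die, 55.5 mm above the bench when the plunger is up, 30.5 mm when fully down; moves with the plunger
- fence (a joint): position of the heel fence in m: a steel bar across the bed, 12 mm high over the bed, that slides along the press's x; 0 = foremost, 0.045 = right back against its two dark stop blocks, where it stays by friction
- fence_face (a point): middle of the front (robot-side) face of the heel fence; with the fence against the stops it lies 27 mm behind the stamp's axis
- wheel (a joint): angle of the handwheel in rad (dark disc 92 mm in diameter, lying level, vertical axis, top 42 mm above the bench); grows clockwise seen from above; each rad moves the fence 2.5 mm back; 18 rad = fence at the stops
- wheel_axis (a point): centre of the handwheel, on its axis, 41 mm above the bench
- crank_grip (a point): grip point of the handwheel's upright crank handle: black, freely spinning on its pin, 16 mm in diameter, from 44 to 89 mm above the bench, 34 mm from the wheel's axis; this point is on the handle's axis 74 mm above the bench
- carton: shallow open cardboard tray, fixed, 230 x 280 mm outside, 45 mm high, walls and floor 5 mm; origin under its centre, x along its 230 mm side
- sandal_small: small sandal (may be absent): pink sole 125 mm long, 46 mm wide, 15 mm thick with round ends, and a V-shaped strap (to 21 mm over the sole, within the sole's width) over the front half. Origin at the centre of the sole's underside, x points to the toe, z up
- sandal_small_heel (a point): heel mark of the small sandal: small pale square on top of the sole, on its centre line, 25 mm from the heel end (37.5 mm behind the origin)
- sandal_medium: medium sandal (may be absent): pink sole 155 mm long, 55 mm wide, 15 mm thick with round ends, and a V-shaped strap (to 21 mm over the sole, within the sole's width) over the front half. Origin at the centre of the sole's underside, x points to the toe, z up
- sandal_medium_heel (a point): heel mark of the medium sandal: small pale square on top of the sole, on its centre line, 25 mm from the heel end (52.5 mm behind the origin)
- sandal_large: large sandal (may be absent): pink sole 185 mm long, 64 mm wide, 15 mm thick with round ends, and a V-shaped strap (to 21 mm over the sole, within the sole's width) over the front half. Origin at the centre of the sole's underside, x points to the toe, z up
- sandal_large_heel (a point): heel mark of the large sandal: small pale square on top of the sole, on its centre line, 25 mm from the heel end (67.5 mm behind the origin)
- tape: Bystander, not to be disturbed: roll of packing tape 96 mm across, 48 mm high, origin under its centre
- mug: Bystander, not to be disturbed: white mug 76 mm across, 90 mm high, origin under its centre
- spray: Bystander, not to be disturbed: white bottle, 60 mm across, 170 mm high, origin under its centre
- marker: Bystander, not to be disturbed: black marker pen, 158 mm long, 14 mm thick, origin under its middle
- labels: Bystander, not to be disturbed: roll of paper labels, 80 mm across, 35 mm high, origin under its centre
Things that resemble listed ones, but are neither listed nor needed, are in the scene too. What is shaped like the sandal_small but yellow is not meant.

How it is judged:
By the outcome, as a careful person would: the job done as asked, in the order asked, and still so for the second after the job is handed in, with the robot touching nothing.
Of sandal_small, sandal_medium, sandal_large only 2 to 3 are there at a start; the rules pass over those that are not, and their reading is None.
At some moment in a run one of sandal_small, sandal_medium, sandal_large may be knocked a few centimetres aside while the robot is not near it.
Once in a run the grip may slacken for a moment while it holds something.
It also fails if it takes over 210 s, if anything falls off the work surface, if the arm or the gripper's body presses on something with over 40 N, if the wrist force passes 120 N, or if a joint passes its speed limit or range.

## Working session

There is one attempt and no reset: what is moved stays moved. The work goes in short steps, Python scripts to look and compute and a tool call to move; the robot and the scene stay as the last step left them, time stands still between calls to the robot, and variables do not carry over. Pictures are saved under pics/ and viewed, at most 16 in all, crops included, and the job is handed in when it is done.

Besides the shell and the picture viewer there is one more tool, called as name(argument=value, ...), one argument or row to a line, values as JSON. drive_tool: Moves the arm, as the interface text tells. Its arguments: {"type":"object","properties":{"rows":{"type":"string"},"claw":{"type":"number"}},"required":["rows"]}

```bash
ls; mkdir -p pics
python3 - <<'E'
from cell import get_state, eyes, bot
import cv2
s=get_state(); print(s); print(bot.hold_point_z)
for n in ("top","side"):
    im=eyes.get_image(n); cv2.imwrite(f"pics/{n}0.png",im["pixels"]); print(n,im["fx"],im["cx"],im["cy"],im["R"],im["t"])
w=eyes.get_image("wrist");print(w["fx"],w["cx"],w["cy"],w["hand_eye"])
E
```

```text
pics
{'clock': 0.0, 'joint_pos': array([ 1.12951658,  0.41795184, -0.0102818 ,  1.61416097,  0.0046961 ,
        1.11068187, -0.05301416]), 'qvel': array([-4.12147060e-04,  2.44178272e-05,  1.85380469e-03, -1.80870506e-04,
        8.41463001e-04,  1.18291525e-03,  2.28429092e-04]), 'joint_efforts': array([ 1.70736994e-04, -8.51249313e+01,  6.39081728e-01, -4.25986183e+01,
       -4.87773155e-02,  1.87211955e-02,  1.78347595e-04]), 'tcp_pos': array([ 243.09541875, -575.38973813,  204.84474719]), 'orientation': array([-5.66298129e-04,  9.80090968e-01,  1.98548097e-01, -1.62890970e-04]), 'contact_force': array([ 0.77427798, -0.07255549,  0.24671636]), 'torque': array([-0.00156156,  0.01402201,  0.0090071 ]), 'grip_force': 0.0, 'opening': 93.72995863075948}
18.8
top 522.7376928211016 308.2851319016228 240.44636047985188 [[-6.85121970e-02 -9.97650224e-01 -3.30311370e-04]
 [-9.77283982e-01  6.71801250e-02 -2.01004601e-01]
 [ 2.00554475e-01 -1.34484588e-02 -9.79590242e-01]] [ -46.88712619  538.18468243 1465.84875002]
side 437.8129751523173 310.82462844957314 234.35532435550067 [[-0.9622239  -0.27177747  0.01619156]
 [-0.15323385  0.49144581 -0.85732164]
 [ 0.22504343 -0.82741648 -0.51452641]] [ 502.83968824  188.62091505 1055.69510896]
372.08985291836217 326.1155255338383 240.1545466996872 [[-7.92285422e-04 -9.61963816e-01 -2.73175747e-01  8.09313697e+01]
 [ 9.99999686e-01 -7.53221754e-04 -2.47873764e-04 -1.43749187e+00]
 [ 3.26836767e-05 -2.73175857e-01  9.61964111e-01 -1.79381958e+02]
 [ 0.00000000e+00  0.00000000e+00  0.00000000e+00  1.00000000e+00]]
```

View pics/top0.png

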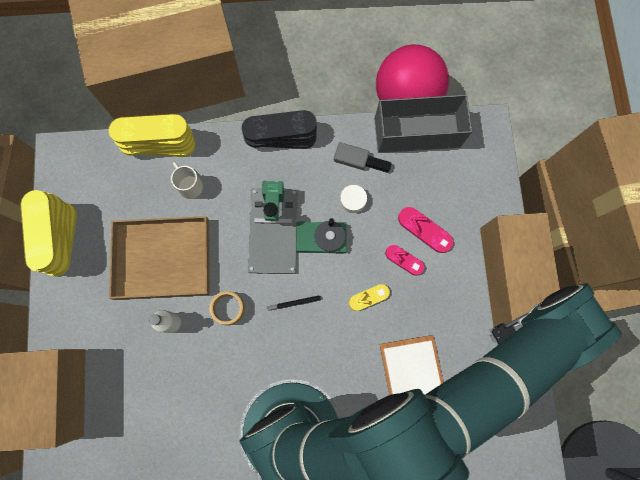

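View pics/side0.png

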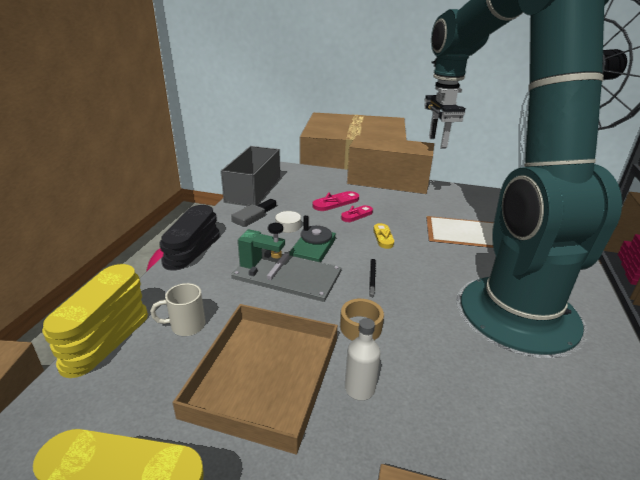

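The top view shows two pink sandals: a small one at about (405,260) and a bigger one at (426,230). The yellow one at (370,297) is a decoy. The press plunger is at (271,209), the wheel at (330,236), the crank at (331,223) and the tray at (160,258). Next I'll measure these.

```bash
cat > h.py <<'E'
import numpy as np, cv2
from cell import get_state, eyes, bot
from scipy.spatial.transform import Rotation as Ro
def cam(n):
    s=get_state(); im=eyes.get_image(n)
    if n=="wrist":
        H=np.array(im["hand_eye"]); q=s["orientation"]; Rt=Ro.from_quat([q[1],q[2],q[3],q[0]]).as_matrix()
        Rc=Rt@H[:3,:3]; c=Rt@H[:3,3]+s["tcp_pos"]
        im["R"]=Rc.T; im["t"]=-Rc.T@c
    im["R"]=np.array(im["R"]); im["t"]=np.array(im["t"]); return im
def ray(im,uv):
    d=np.array([(uv[0]-im["cx"])/im["fx"],(uv[1]-im["cy"])/im["fy"],1.]); d=im["R"].T@d
    return -im["R"].T@im["t"], d
def onz(im,uv,z):
    c,d=ray(im,uv); return c+d*(z-c[2])/d[2]
def proj(im,X):
    p=im["R"]@np.array(X,float)+im["t"]; return np.array([im["fx"]*p[0]/p[2]+im["cx"],im["fy"]*p[1]/p[2]+im["cy"]])
def tri(a,ua,b,ub):
    (c,d),(e,f)=ray(a,ua),ray(b,ub); d/=np.linalg.norm(d); f/=np.linalg.norm(f)
    k=np.linalg.lstsq(np.c_[d,-f],e-c,rcond=None)[0]; P,Q=c+k[0]*d,e+k[1]*f
    return (P+Q)/2, np.linalg.norm(P-Q)
def pink(px):
    h=cv2.cvtColor(px,cv2.COLOR_BGR2HSV); return cv2.inRange(h,(155,110,90),(178,255,255))
def sandals(im,z=15,amin=120):
    "pink blobs, pose of hull on plane z: centre, length, width, heading to toe (from pale mark), mark"
    m=cv2.morphologyEx(pink(im["pixels"]),cv2.MORPH_CLOSE,np.ones((3,3)));out=[]
    for c in cv2.findContours(m,cv2.RETR_EXTERNAL,cv2.CHAIN_APPROX_NONE)[0]:
        if cv2.contourArea(c)<amin: continue
        P=np.float32([onz(im,p[0],z)[:2] for p in c]); (ce,sz,an)=cv2.minAreaRect(P)
        out.append((c[:,0].mean(0).round(),np.round(ce),np.round(sz),round(an,1)))
    return out
def go(pos,yaw,n=None,tilt=None):
    """row reaching world pos (mm), tool down with tool-x at world yaw deg (tool down: R=Rz(yaw)Rx(180))"""
    s=get_state(); q=s["orientation"]; R=Ro.from_quat([q[1],q[2],q[3],q[0]])
    T=Ro.from_euler('z',yaw,degrees=True)*Ro.from_euler('x',180,degrees=True)
    d=R.inv().apply(np.array(pos)-s["tcp_pos"])/1000; w=(R.inv()*T).as_rotvec(degrees=True)
    r=" ".join(f"{v:.4f}" for v in d)+" "+" ".join(f"{v:.1f}" for v in w); print("row",r,"dist",round(1000*np.linalg.norm(d)))
E
python3 - <<'E'
from h import *
im=cam("top"); sd=cam("side")
for s in sandals(im): print(s)
s=get_state();q=s["orientation"];print(Ro.from_quat([q[1],q[2],q[3],q[0]]).as_matrix().round(3))
px=im["pixels"]
a=cv2.resize(px[160:340,100:240],None,fx=2.6,fy=2.6,interpolation=2);b=cv2.resize(px[175:325,235:465],None,fx=3.4,fy=3.4,interpolation=2)
cv2.imwrite("pics/c1.png",b)
c=cv2.resize(sd["pixels"][205:305,225:425],None,fx=4,fy=4,interpolation=2);cv2.imwrite("pics/c2.png",c)
E
```

```text
(array([405., 260.]), array([ 464., -364.]), array([125.,  49.]), 52.1)
(array([425., 229.]), array([ 552., -436.]), array([184.,  68.]), 48.2)
(array([412.,  76.]), array([1072., -449.]), array([234., 184.]), 89.9)
[[ 0.921  0.389 -0.   ]
 [ 0.389 -0.921  0.001]
 [-0.    -0.001 -1.   ]]
```

View pics/c1.png

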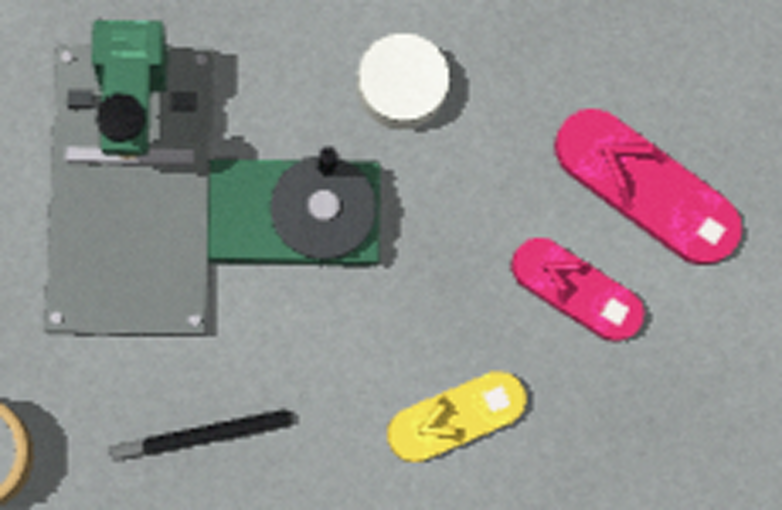

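View pics/c2.png

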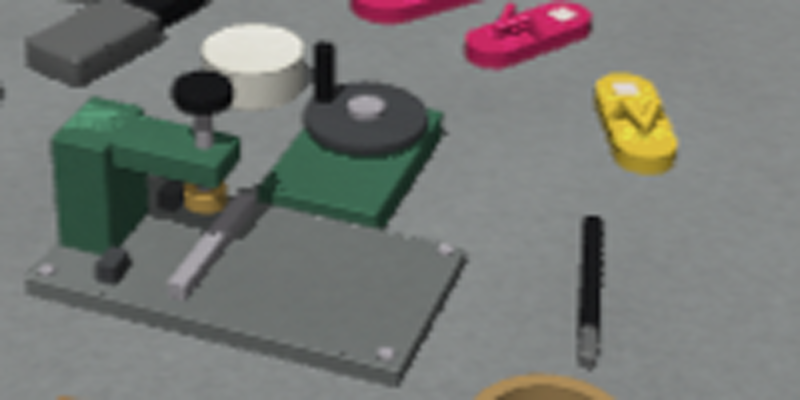

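The top crop shows the press cap at crop (120,118), the wheel hub at (323,206), the crank top at (328,155), and the bed's front corners at (45,332) and (214,334). Measured sizes are 125x49 and 184x68, so these are the small and large sandals. The marker, the yellow decoy and the labels roll (the white disc) are separate objects.

Run:
```python
from h import *
im=cam("top"); sd=cam("side")
C=lambda x,y:((x+.5)/3.4+234.5,(y+.5)/3.4+174.5); S=lambda x,y:((x+.5)/4+224.5,(y+.5)/4+204.5)
print("cap",onz(im,C(120,118),145).round(1),tri(im,C(120,118),sd,S(202,92)))
print("hub",onz(im,C(323,206),43).round(1),tri(im,C(323,206),sd,S(367,106)))
print("crank top",onz(im,C(328,154),89).round(1))
for c in((45,332),(214,334),(55,317),(195,321),(67,57),(203,60)): print("bed",c,onz(im,C(*c),15).round(1))
for c in((65,153),(193,157)): print("fence",onz(im,C(*c),27).round(1))
for c in((111,219),(207,217),(209,296),(111,299)): print("carton",onz(im,c,45).round(1))
for n,c,z in(("tape",(227,308),48),("spray",(158,316),170),("mug",(187,177),90),("labels",C(404,75),35),("marker",C(200,436),10)): print(n,onz(im,c,z).round())
h=cv2.cvtColor(im["pixels"],cv2.COLOR_BGR2GRAY)
for (u0,v0) in((395,255),(425,223)):
    m=cv2.inRange(im["pixels"],(170,170,190),(255,255,255)); 
k=cv2.connectedComponentsWithStats(m)
for i in range(1,k[0]):
    u,v=k[3][i]
    if 380<u<470 and 225<v<285: print("mark",k[2][i][4],u,v,onz(im,(u,v),15).round(1))
```

```text
cap [610.1  17.4 145. ] (array([612.52581943,  17.87772813, 140.24603048]), np.float64(2.2785823566725876))
hub [ 547.4 -147.5   43. ] (array([ 547.16396705, -147.07124146,   48.59664655]), np.float64(1.9296832083268114))
crank top [ 582.  -152.6   89. ]
bed (45, 332) [458.4 100.1  15. ]
bed (214, 334) [446.6 -46.1  15. ]
bed (55, 317) [470.9  90.8  15. ]
bed (195, 321) [459.1 -30.3  15. ]
bed (67, 57) [705.1  69.2  15. ]
bed (203, 60) [694.  -52.2  15. ]
fence [613.8  74.1  27. ]
fence [602.5 -37.9  27. ]
carton [640.1 492.9  45. ]
carton [626.8 209.9  45. ]
carton [393.1 211.1  45. ]
carton [403.7 491.2  45. ]
tape [355. 161.  48.]
spray [336. 322. 170.]
mug [739. 256.  90.]
labels [ 662. -228.   35.]
marker [360. -28.  10.]
mark 36 443.75 242.58333333333334 [ 507.6 -487.    15. ]
mark 36 415.5833333333333 266.19444444444446 [ 442.6 -395.3   15. ]
```

Run:
```python
from h import *
go((582,-152.5,140),75)
```

```text
row 0.4768 -0.2579 0.0653 -0.0 -0.0 -52.1 dist 546
```

drive_tool(
  rows="0.4768 -0.2579 0.0653 0 0 -52.1;0.4768 -0.2579 0.0653 0 0 -52.1;0.4768 -0.2579 0.0653 0 0 -52.1;0.4768 -0.2579 0.0653 0 0 -52.1;0.4768 -0.2579 0.0653 0 0 -52.1;0.4768 -0.2579 0.0653 0 0 -52.1;0.4768 -0.2579 0.0653 0 0 -52.1;0.4768 -0.2579 0.0653 0 0 -52.1;0.4768 -0.2579 0.0653 0 0 -52.1;0.4768 -0.2579 0.0653 0 0 -52.1;0.4768 -0.2579 0.0653 0 0 -52.1;0.4768 -0.2579 0.0653 0 0 -52.1",
  claw=0.2,
)

```text
clock: 1.85
tcp_pos: [581.6, -153.9, 140.3]
orientation: [0.0, 0.794, 0.608, -0.0]
contact_force: [-0.8, 0.3, -0.8]
opening: 56.4
grip_force: 0.0
```

Run:
```python
from h import *
w=cam("wrist"); cv2.imwrite("pics/w1.png",w["pixels"]); go((582,-152.5,55),75); print(proj(w,(582,-152.5,89)),get_state()["opening"])
t=cam("top");print(sandals(t)); cv2.imwrite("pics/t1.png",t["pixels"])
```

```text
row 0.0014 0.0000 0.0853 0.0 0.0 -0.1 dist 85
[326.1252574  261.60562423] 56.10513692528565
[(array([405., 260.]), array([ 464., -364.]), array([125.,  49.]), 52.1), (array([425., 229.]), array([ 552., -436.]), array([185.,  67.]), 47.9), (array([412.,  76.]), array([1072., -449.]), array([234., 184.]), 89.9)]
```

View pics/w1.png

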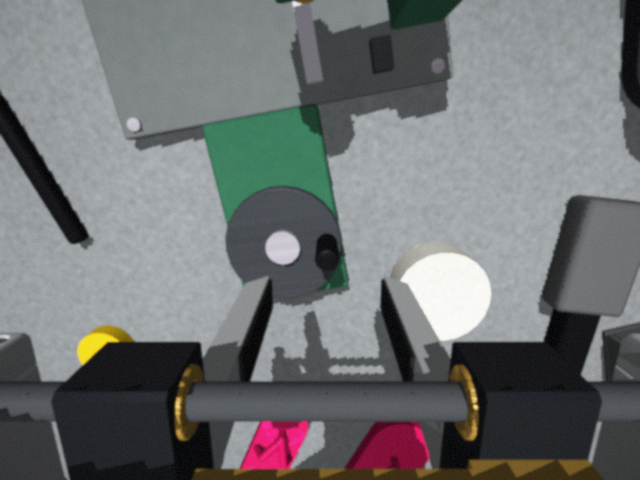

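The wrist view shows the crank at (327,258) between the fingers, with the labels roll clear at (445,290). The top view shows only two pink sandals with the arm moved, so they are small and large.

drive_tool(
  rows="0.001 0 0.04 0 0 0;0.001 0 0.085 0 0 0;0.001 0 0.085 0 0 0",
)

```text
clock: 2.33
tcp_pos: [580.3, -151.7, 52.9]
orientation: [-0.002, 0.794, 0.609, -0.002]
contact_force: [0.7, 0.2, 0.1]
opening: 56.4
grip_force: 0.0
```

drive_tool(
  rows="0.000 0 0.0 0 0 0;0 0 0 0 0 0;0 0 0 0 0 0;0 0 0 0 0 0;0 0 0 0 0 0;0 0 0 0 0 0",
  claw=-1,
)

```text
clock: 3.08
tcp_pos: [582.5, -151.6, 55.4]
orientation: [0.0, 0.793, 0.609, 0.0]
contact_force: [-1.9, -0.1, 5.7]
opening: 15.4
grip_force: 30.0
```

```bash
cat >> h.py <<'E'
def circ(a1,c=(546.6,-147.6),r=34,step=22.5,n=12,a0=None):
    "rows round the wheel axis, clockwise, from the present angle"
    s=get_state(); p=s["tcp_pos"][:2]; q=s["orientation"]; R=Ro.from_quat([q[1],q[2],q[3],q[0]])
    a=np.degrees(np.arctan2(*(p-c)[::-1])) if a0 is None else a0; print("angle",a,"r",np.hypot(*(p-c)),p)
    rows=[]
    for k in range(1,n+1):
        t=np.radians(a-step*k); d=R.inv().apply([*(np.array(c)+r*np.array([np.cos(t),np.sin(t)])-p),0])/1000
        rows.append(f"{d[0]:.4f} {d[1]:.4f} 0 0 0 0")
    print(";".join(rows))
E
python3 - <<'E'
from h import *
circ(0)
E
```

```text
angle -6.3650087398262984 r 36.14087917494735 [ 582.5180999  -151.60665032]
-0.0136 -0.0027 0 0 0 0;-0.0256 -0.0084 0 0 0 0;-0.0345 -0.0182 0 0 0 0;-0.0390 -0.0306 0 0 0 0;-0.0384 -0.0439 0 0 0 0;-0.0328 -0.0559 0 0 0 0;-0.0230 -0.0648 0 0 0 0;-0.0105 -0.0693 0 0 0 0;0.0027 -0.0687 0 0 0 0;0.0147 -0.0631 0 0 0 0;0.0237 -0.0533 0 0 0 0;0.0282 -0.0408 0 0 0 0
```

Run:
```python
from h import *
circ(0,c=(548.1,-147.6))
```

```text
angle -6.6399807405544875 r 34.65052449566062 [ 582.5180999  -151.60665032]
-0.0133 -0.0013 0 0 0 0;-0.0253 -0.0070 0 0 0 0;-0.0342 -0.0168 0 0 0 0;-0.0387 -0.0293 0 0 0 0;-0.0380 -0.0426 0 0 0 0;-0.0323 -0.0546 0 0 0 0;-0.0225 -0.0635 0 0 0 0;-0.0100 -0.0679 0 0 0 0;0.0033 -0.0673 0 0 0 0;0.0153 -0.0616 0 0 0 0;0.0242 -0.0517 0 0 0 0;0.0286 -0.0392 0 0 0 0
```

drive_tool(
  rows="-0.0133 -0.0013 0 0 0 0;-0.0253 -0.0070 0 0 0 0;-0.0342 -0.0168 0 0 0 0;-0.0387 -0.0293 0 0 0 0;-0.0380 -0.0426 0 0 0 0;-0.0323 -0.0546 0 0 0 0",
)

```text
clock: 3.82
tcp_pos: [522.0, -168.0, 55.5]
orientation: [0.0, 0.793, 0.609, 0.001]
contact_force: [13.3, 9.2, -3.9]
opening: 15.3
grip_force: 30.0
```

Run:
```python
from h import *
circ(0,c=(548.1,-147.6),a0=-6.6-135)
s=get_state();print(s["contact_force"],s["tcp_pos"],s["opening"])
```

```text
angle -141.6 r 33.136441476152214 [ 521.96103045 -167.96609989]
0.0090 -0.0092 0 0 0 0;0.0215 -0.0137 0 0 0 0;0.0347 -0.0130 0 0 0 0;0.0467 -0.0073 0 0 0 0;0.0556 0.0025 0 0 0 0;0.0601 0.0150 0 0 0 0;0.0594 0.0283 0 0 0 0;0.0537 0.0403 0 0 0 0;0.0439 0.0492 0 0 0 0;0.0314 0.0536 0 0 0 0;0.0181 0.0530 0 0 0 0;0.0061 0.0473 0 0 0 0
[13.30210012  9.16803268 -3.94233481] [ 521.96103045 -167.96609989   55.51200535] 15.29905270062515
```

```bash
sed -i 's/n=12,a0=None):/n=12,a0=None,p=None):/; s/p=s\["tcp_pos"\]\[:2\];/p=s["tcp_pos"][:2] if p is None else np.array(p);/' h.py
python3 - <<'E'
from h import *
circ(0,c=(549,-146.9),a0=-141.6,p=(521.5,-168.7))
E
```

```text
angle -141.6 r 35.09259181080815 [ 521.5 -168.7]
0.0107 -0.0082 0 0 0 0;0.0232 -0.0127 0 0 0 0;0.0365 -0.0120 0 0 0 0;0.0484 -0.0064 0 0 0 0;0.0573 0.0035 0 0 0 0;0.0618 0.0160 0 0 0 0;0.0611 0.0292 0 0 0 0;0.0555 0.0412 0 0 0 0;0.0456 0.0501 0 0 0 0;0.0331 0.0546 0 0 0 0;0.0199 0.0539 0 0 0 0;0.0079 0.0482 0 0 0 0
```

drive_tool(
  rows="0.0107 -0.0082 0 0 0 0;0.0232 -0.0127 0 0 0 0;0.0365 -0.0120 0 0 0 0;0.0484 -0.0064 0 0 0 0;0.0573 0.0035 0 0 0 0;0.0618 0.0160 0 0 0 0;0.0611 0.0292 0 0 0 0;0.0555 0.0412 0 0 0 0;0.0456 0.0501 0 0 0 0;0.0331 0.0546 0 0 0 0;0.0199 0.0539 0 0 0 0;0.0079 0.0482 0 0 0 0",
)

```text
clock: 5.32
tcp_pos: [570.1, -173.3, 55.4]
orientation: [-0.0, 0.793, 0.609, 0.0]
contact_force: [-4.0, 7.4, 11.8]
opening: 15.5
grip_force: 30.0
```

Run:
```python
from h import *
a=np.radians(-141.6-270); c=np.array((549,-146.9)); p=c+34*np.array([np.cos(a),np.sin(a)])
s=get_state(); print(p,s["tcp_pos"],s["contact_force"])
circ(0,c=c,a0=-141.6-270,p=p)
```

```text
[ 570.11902453 -173.54557755] [ 570.13065585 -173.27983034   55.36688922] [-4.01582872  7.43994592 11.79052401]
angle -411.6 r 34.000000000000014 [ 570.11902453 -173.54557755]
-0.0089 -0.0098 0 0 0 0;-0.0134 -0.0223 0 0 0 0;-0.0127 -0.0356 0 0 0 0;-0.0070 -0.0476 0 0 0 0;0.0028 -0.0565 0 0 0 0;0.0153 -0.0609 0 0 0 0;0.0286 -0.0603 0 0 0 0;0.0406 -0.0546 0 0 0 0;0.0495 -0.0447 0 0 0 0;0.0539 -0.0322 0 0 0 0;0.0533 -0.0190 0 0 0 0;0.0476 -0.0070 0 0 0 0
```

drive_tool(
  rows="-0.0089 -0.0098 0 0 0 0;-0.0134 -0.0223 0 0 0 0;-0.0127 -0.0356 0 0 0 0;-0.0070 -0.0476 0 0 0 0;0.0028 -0.0565 0 0 0 0;0.0153 -0.0609 0 0 0 0;0.0286 -0.0603 0 0 0 0;0.0406 -0.0546 0 0 0 0;0.0495 -0.0447 0 0 0 0;0.0539 -0.0322 0 0 0 0;0.0533 -0.0190 0 0 0 0;0.0476 -0.0070 0 0 0 0",
)

```text
clock: 6.82
tcp_pos: [575.2, -125.4, 55.0]
orientation: [-0.001, 0.793, 0.609, -0.001]
contact_force: [-10.2, -7.2, 11.9]
opening: 15.4
grip_force: 30.0
```

Run:
```python
from h import *
a0=-141.6-540
a=np.radians(a0); c=np.array((549,-146.9)); p=c+34*np.array([np.cos(a),np.sin(a)])
s=get_state(); print(p,s["tcp_pos"],s["contact_force"])
circ(0,c=c,a0=a0,p=p)
sd=cam("side"); t=cam("top"); print(sandals(t))
cv2.imwrite("pics/f1.png",cv2.hconcat([cv2.resize(sd["pixels"][215:305,225:325],(400,360)),cv2.resize(t["pixels"][175:275,240:340],(360,360))]))
```

```text
[ 575.64557755 -125.78097547] [ 575.22970552 -125.41314942   55.00172635] [-10.17120835  -7.2397149   11.92040072]
angle -681.6 r 33.99999999999999 [ 575.64557755 -125.78097547]
-0.0098 0.0089 0 0 0 0;-0.0223 0.0134 0 0 0 0;-0.0356 0.0127 0 0 0 0;-0.0476 0.0070 0 0 0 0;-0.0565 -0.0028 0 0 0 0;-0.0609 -0.0153 0 0 0 0;-0.0603 -0.0286 0 0 0 0;-0.0546 -0.0406 0 0 0 0;-0.0447 -0.0495 0 0 0 0;-0.0322 -0.0539 0 0 0 0;-0.0190 -0.0533 0 0 0 0;-0.0070 -0.0476 0 0 0 0
[(array([404., 260.]), array([ 464., -364.]), array([124.,  49.]), 52.2), (array([425., 230.]), array([ 552., -436.]), array([184.,  68.]), 47.9), (array([412.,  76.]), array([1072., -449.]), array([184., 234.]), 0.0)]
```

View pics/f1.png

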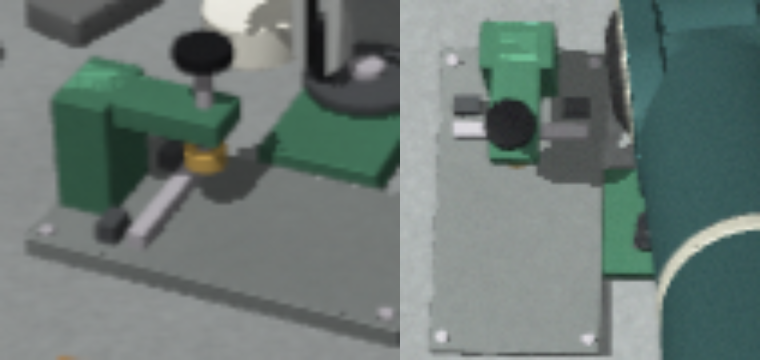

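The fence bar, at crop (470,128) in the top half, is now about 1 px (2–4 mm) short of the stop block at (467,105). I'll go on in small steps and watch the force.

drive_tool(
  rows="-0.0098 0.0089 0 0 0 0;-0.0223 0.0134 0 0 0 0;-0.0223 0.0134 0 0 0 0",
)

```text
clock: 7.3
tcp_pos: [582.5, -150.9, 55.1]
orientation: [-0.0, 0.794, 0.609, -0.0]
contact_force: [-2.0, -1.3, 5.8]
opening: 15.2
grip_force: 30.0
```

Run:
```python
from h import *
a0=-141.6-540-45
a=np.radians(a0); c=np.array((549,-146.9)); p=c+34*np.array([np.cos(a),np.sin(a)])
s=get_state(); print(p,s["tcp_pos"],s["contact_force"])
circ(0,c=c,a0=a0,p=p,step=15)
```

```text
[ 582.77467403 -150.80786312] [ 582.52973808 -150.86786479   55.05406907] [-2.00218086 -1.31485778  5.77327637]
angle -726.6 r 34.00000000000003 [ 582.77467403 -150.80786312]
-0.0089 0.0001 0 0 0 0;-0.0175 -0.0020 0 0 0 0;-0.0252 -0.0063 0 0 0 0;-0.0316 -0.0125 0 0 0 0;-0.0362 -0.0201 0 0 0 0;-0.0386 -0.0286 0 0 0 0;-0.0388 -0.0375 0 0 0 0;-0.0366 -0.0461 0 0 0 0;-0.0323 -0.0539 0 0 0 0;-0.0261 -0.0603 0 0 0 0;-0.0185 -0.0648 0 0 0 0;-0.0100 -0.0673 0 0 0 0
```

drive_tool(
  rows="-0.0089 0.0001 0 0 0 0;-0.0175 -0.0020 0 0 0 0;-0.0175 -0.0020 0 0 0 0",
)

```text
clock: 7.68
tcp_pos: [575.5, -168.0, 55.1]
orientation: [-0.0, 0.794, 0.608, -0.0]
contact_force: [0.0, -2.4, 3.5]
opening: 15.6
grip_force: 30.0
```

drive_tool(
  rows="-0.0077 -0.0043 0 0 0 0;-0.0077 -0.0043 0 0 0 0",
)

```text
clock: 7.92
tcp_pos: [569.2, -174.2, 55.1]
orientation: [-0.0, 0.794, 0.608, -0.0]
contact_force: [0.7, -2.6, 2.9]
opening: 15.5
grip_force: 30.0
```

Run:
```python
from h import *
sd=cam("side"); t=cam("top")
cv2.imwrite("pics/f2.png",cv2.hconcat([cv2.resize(sd["pixels"][235:285,230:305],(480,320),interpolation=2),cv2.resize(t["pixels"][190:230,245:285],(320,320),interpolation=2)]))
```

```text
(no output)
```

View pics/f2.png

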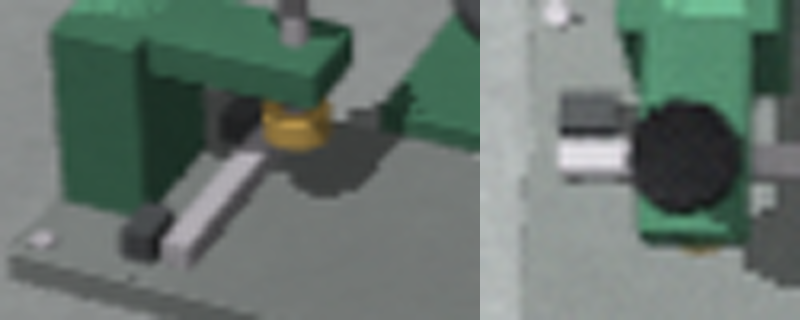

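The fence nearly touches the stops: the bar at (595,155) sits right under the block at (590,112). I'll continue until the force rises.

drive_tool(
  rows="-0.0064 -0.0062 0 0 0 0;-0.0064 -0.0062 0 0 0 0",
)

```text
clock: 8.28
tcp_pos: [561.7, -178.5, 55.1]
orientation: [-0.0, 0.793, 0.609, -0.0]
contact_force: [0.9, -2.7, 2.4]
opening: 15.6
grip_force: 30.0
```

drive_tool(
  rows="-0.0046 -0.0076 0 0 0 0;-0.0046 -0.0076 0 0 0 0",
)

```text
clock: 8.52
tcp_pos: [553.1, -180.8, 55.1]
orientation: [-0.0, 0.793, 0.609, -0.0]
contact_force: [-1.1, -3.6, 1.6]
opening: 15.3
grip_force: 30.0
```

drive_tool(
  rows="-0.0024 -0.0085 0 0 0 0;-0.0024 -0.0085 0 0 0 0",
)

```text
clock: 8.78
tcp_pos: [544.2, -180.8, 55.1]
orientation: [-0.0, 0.793, 0.609, -0.0]
contact_force: [-1.5, -3.8, 3.4]
opening: 15.3
grip_force: 30.0
```

drive_tool(
  rows="-0.0002 -0.0089 0 0 0 0;-0.0002 -0.0089 0 0 0 0",
)

```text
clock: 9.02
tcp_pos: [535.6, -178.4, 55.1]
orientation: [-0.0, 0.793, 0.609, -0.0]
contact_force: [-2.2, -3.3, 4.6]
opening: 15.3
grip_force: 30.0
```

drive_tool(
  rows="0.0022 -0.0086 0 0 0 0;0.0065 -0.0164 0 0 0 0;0.0065 -0.0164 0 0 0 0",
)

```text
clock: 9.4
tcp_pos: [524.2, -169.1, 55.6]
orientation: [0.002, 0.793, 0.609, 0.001]
contact_force: [13.9, -12.8, -9.3]
opening: 15.1
grip_force: 30.0
```

drive_tool(
  rows="0.0062 -0.0064 0 0 0 0;0.0062 -0.0064 0 0 0 0",
)

```text
clock: 9.65
tcp_pos: [523.3, -155.9, 56.3]
orientation: [0.002, 0.792, 0.611, 0.005]
contact_force: [0.6, 1.3, 0.9]
opening: 2.1
grip_force: 0.0
```

drive_tool(
  rows="0.0076 -0.0045 0 0 0 0;0.0076 -0.0045 0 0 0 0",
)

```text
clock: 9.9
tcp_pos: [514.6, -150.8, 54.9]
orientation: [-0.001, 0.793, 0.609, -0.0]
contact_force: [-0.2, 0.3, -0.6]
opening: 0.5
grip_force: 0.0
```

drive_tool(
  rows="0 0 -0.06 0 0 0;0 0 -0.12 0 0 0;0 0 -0.12 0 0 0",
)

```text
clock: 10.28
tcp_pos: [516.9, -152.5, 179.2]
orientation: [0.003, 0.793, 0.609, 0.002]
contact_force: [-0.2, 0.4, -0.9]
opening: 0.5
grip_force: 0.0
```

Run:
```python
from h import *
sd=cam("side"); t=cam("top");w=cam("wrist")
cv2.imwrite("pics/f3.png",cv2.vconcat([cv2.hconcat([cv2.resize(sd["pixels"][235:285,230:305],(450,300),interpolation=2),cv2.resize(t["pixels"][190:230,245:285],(300,300),interpolation=2)]),cv2.resize(w["pixels"][0:256,:],(750,300))]))
print(sandals(t))
```

```text
[(array([404., 260.]), array([ 464., -364.]), array([124.,  49.]), 52.2), (array([425., 229.]), array([ 552., -436.]), array([184.,  67.]), 47.9), (array([412.,  76.]), array([1072., -449.]), array([234., 184.]), 89.9)]
```

View pics/f3.png

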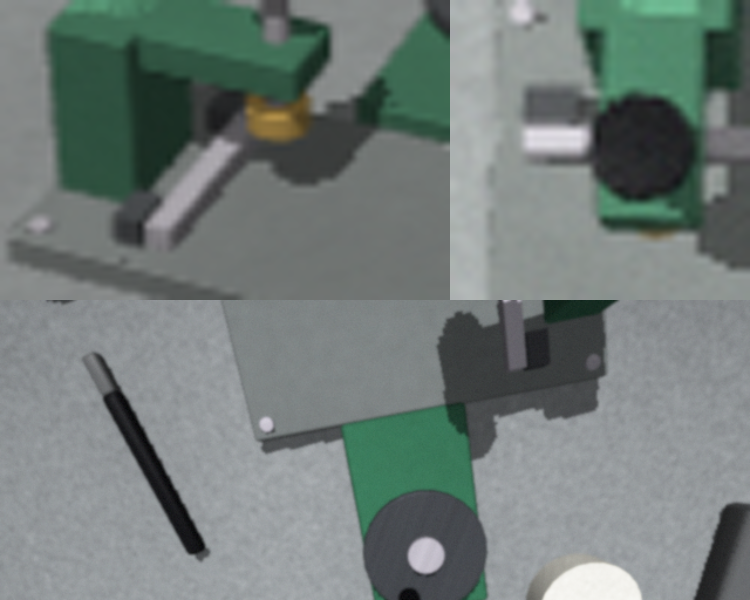

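The fence bar now touches the stop blocks in both crops, and the wrist crop shows no gap at (525,345). I'll check the crank angle numerically, since the stall was at about -140°.

Run:
```python
from h import *
w=cam("wrist"); t=cam("top")
for im,z in((w,89),(t,89)):
    c=proj(im,(549,-147,43)); m=cv2.inRange(im["pixels"],(0,0,0),(32,32,32)); k=cv2.connectedComponentsWithStats(m)
    for i in range(1,k[0]):
        if k[2][i][4]>5 and np.hypot(*(k[3][i]-c))<110: print(k[2][i],k[3][i],onz(im,k[3][i],66))
    for a in(-110,-125,-140): print(a,[proj(im,(549+34*np.cos(np.radians(a)),-147+34*np.sin(np.radians(a)),z)).round() for z in(44,89)])
```

```text
[342 247  20  32 476] [350.97689076 262.35504202] [ 529.11324996 -175.55188342   66.        ]
-110 [array([359., 255.]), array([365., 274.])]
-125 [array([350., 253.]), array([353., 271.])]
-140 [array([341., 249.]), array([343., 266.])]
[301 132  10   4  15] [305.46666667 134.        ] [858.53063677 -97.46746276  66.        ]
[250 135  63  13 329] [283.91793313 141.43768997] [839.23057609 -31.29845764  66.        ]
[366 164  22   8  48] [376.375      167.20833333] [ 739.16446737 -300.60775992   66.        ]
-110 [array([341., 238.]), array([342., 235.])]
-125 [array([339., 240.]), array([340., 237.])]
-140 [array([338., 243.]), array([338., 240.])]
```

Run:
```python
from h import *
go((529.5,-175,130),55); go((529.5,-175,56),55)
```

```text
row -0.0186 0.0207 0.0438 -0.1 0.0 20.0 dist 52
row -0.0186 0.0209 0.1178 -0.1 0.0 20.0 dist 121
```

drive_tool(
  rows="-0.0186 0.0207 0.0438 0 0 20;-0.0186 0.0207 0.0438 0 0 20;-0.0186 0.0207 0.0438 0 0 20;-0.0186 0.0207 0.0438 0 0 20;-0.0186 0.0209 0.085 0 0 20;-0.0186 0.0209 0.118 0 0 20;-0.0186 0.0209 0.118 0 0 20;-0.0186 0.0209 0.118 0 0 20",
  claw=0,
)

```text
clock: 11.52
tcp_pos: [531.3, -175.3, 58.5]
orientation: [0.0, 0.887, 0.462, 0.001]
contact_force: [0.4, 0.4, -0.1]
opening: 46.5
grip_force: 0.0
```

drive_tool(
  rows="0 0 0 0 0 0;0 0 0 0 0 0;0 0 0 0 0 0;0 0 0 0 0 0;0 0 0 0 0 0",
  claw=-1,
)

```text
clock: 12.15
tcp_pos: [530.7, -175.2, 57.4]
orientation: [0.0, 0.887, 0.462, 0.0]
contact_force: [-2.0, -0.6, 5.3]
opening: 15.2
grip_force: 30.0
```

Next I'll push along -y (clockwise) in small steps.

drive_tool(
  rows="0 -0.002 0 0 0 0;0 -0.004 0 0 0 0;0 -0.004 0 0 0 0",
)

```text
clock: 12.52
tcp_pos: [527.3, -172.8, 57.3]
orientation: [0.0, 0.887, 0.462, 0.0]
contact_force: [0.3, 0.4, 5.8]
opening: 15.3
grip_force: 30.0
```

drive_tool(
  rows="0.0005 -0.002 0 0 0 0;0.0005 -0.002 0 0 0 0",
)

```text
clock: 12.78
tcp_pos: [525.9, -171.3, 57.3]
orientation: [0.0, 0.887, 0.462, -0.0]
contact_force: [-0.9, -0.7, 6.0]
opening: 15.5
grip_force: 30.0
```

drive_tool(
  rows="0.0008 -0.0029 0 0 0 0;0.0008 -0.0029 0 0 0 0",
)

```text
clock: 13.02
tcp_pos: [524.8, -170.2, 57.4]
orientation: [0.001, 0.887, 0.462, 0.001]
contact_force: [5.8, -8.4, -1.6]
opening: 15.1
grip_force: 30.0
```

drive_tool(
  rows="0.0010 -0.0028 0 0 0 0;0.0010 -0.0028 0 0 0 0",
)

```text
clock: 13.28
tcp_pos: [524.6, -169.8, 57.7]
orientation: [0.003, 0.887, 0.461, 0.002]
contact_force: [17.5, -20.4, -14.0]
opening: 15.3
grip_force: 30.0
```

drive_tool(
  rows="0.0012 -0.0028 0 0 0 0;0.0012 -0.0028 0 0 0 0",
)

```text
clock: 13.52
tcp_pos: [524.6, -169.0, 57.9]
orientation: [0.005, 0.888, 0.46, 0.003]
contact_force: [28.1, -30.0, -25.5]
opening: 15.1
grip_force: 29.8
```

Hard stop reached, with resistance rising to about 40 N and no motion. I'll relax, release and lift.

drive_tool(
  rows="-0.0022 0.0058 0 0 0 0;-0.0022 0.0058 0 0 0 0",
)

```text
clock: 13.78
tcp_pos: [525.1, -169.8, 57.5]
orientation: [0.001, 0.887, 0.462, 0.001]
contact_force: [5.0, -4.7, 2.9]
opening: 15.3
grip_force: 30.0
```

drive_tool(
  rows="0 0 0 0 0 0;0 0 0 0 0 0;0 0 -0.06 0 0 0;0 0 -0.12 0 0 0;0 0 -0.14 0 0 0;0 0 -0.14 0 0 0",
  claw=0.3,
)

```text
clock: 14.52
tcp_pos: [524.6, -169.2, 198.3]
orientation: [0.001, 0.887, 0.462, 0.001]
contact_force: [0.2, 0.3, -0.4]
opening: 61.3
grip_force: 0.0
```

Run:
```python
from h import *
s=get_state(); print(s["contact_force"])
w=cam("wrist"); t=cam("top")
im=w;c=proj(im,(549,-147,43)); m=cv2.inRange(im["pixels"],(0,0,0),(32,32,32)); k=cv2.connectedComponentsWithStats(m)
for i in range(1,k[0]):
    if k[2][i][4]>5 and np.hypot(*(k[3][i]-c))<110: print(k[2][i],onz(im,k[3][i],66))
print(sandals(t))
# small grasp 34 mm toeward
for s in sandals(t)[:2]: pass
d=np.array([np.cos(np.radians(54)),np.sin(np.radians(54))])
P=np.array((464,-364))+34*d; print(P); go((*P,120),54)
```

```text
[ 0.1636737   0.31003677 -0.38351044]
[319 222  19  27 357] [ 524.34569065 -171.37522409   66.        ]
[(array([405., 260.]), array([ 464., -365.]), array([124.,  49.]), 52.2), (array([425., 229.]), array([ 552., -436.]), array([184.,  67.]), 47.9), (array([412.,  76.]), array([1072., -449.]), array([234., 184.]), 89.9)]
[ 483.98469858 -336.49342219]
row -0.1600 0.0637 0.0761 -0.1 0.0 1.0 dist 188
```

drive_tool(
  rows="-0.16 0.0637 0.04 0 0 1;-0.16 0.0637 0.04 0 0 1;-0.16 0.0637 0.04 0 0 1;-0.16 0.0637 0.04 0 0 1;-0.16 0.0637 0.04 0 0 1",
)

```text
clock: 15.25
tcp_pos: [484.4, -335.9, 155.9]
orientation: [-0.001, 0.891, 0.454, -0.0]
contact_force: [0.4, 1.1, 0.9]
opening: 61.1
grip_force: 0.0
```

```bash
cat >> h.py <<'E'
def marks(im,z=15):
    "pale squares enclosed by pink"
    p=cv2.dilate(pink(im["pixels"]),np.ones((5,5))); f=np.zeros_like(p)
    cs=cv2.findContours(p,cv2.RETR_EXTERNAL,cv2.CHAIN_APPROX_NONE)[0]; cv2.drawContours(f,[c for c in cs if cv2.contourArea(c)>150],-1,255,-1)
    m=cv2.inRange(im["pixels"],(165,165,165),(255,255,255))&f; k=cv2.connectedComponentsWithStats(m)
    return [(k[3][i].round(1),k[2][i][4],onz(im,k[3][i],z).round(1)) for i in range(1,k[0]) if k[2][i][4]>12]
E
python3 - <<'E'
from h import *
w=cam("wrist");t=cam("top")
print(get_state()["tcp_pos"])
for s in sandals(w,amin=2000): print(s)
for i in(w,t): print(marks(i))
cv2.imwrite("pics/w2.png",w["pixels"])
E
```

```text
[ 485.00361345 -335.38698535  156.71259618]
(array([330., 262.]), array([ 467., -364.]), array([126.,  47.]), 52.4)
(array([459., 258.]), array([ 556., -432.]), array([177.,  68.]), 47.9)
[(array([327.9, 303.3]), np.int32(334), array([ 443.2, -393.8,   15. ]))]
[]
```

View pics/w2.png

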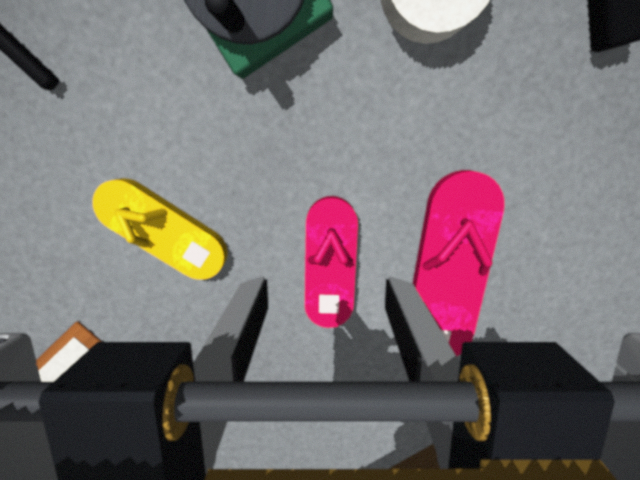

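The wrist view shows the small sandal at (330,262), mark (329,303), centred between the fingers. The yellow decoy is at (160,230) and the large pink one at (465,258).

Run:
```python
from h import *
go((486.5,-337,4),52.4)
```

```text
row -0.0005 0.0023 0.1527 -0.0 -0.0 1.7 dist 153
```

drive_tool(
  rows="-0.0005 0.0023 0.05 0 0 1.7;-0.0005 0.0023 0.1 0 0 1.7;-0.0005 0.0023 0.14 0 0 1.7;-0.0005 0.0023 0.152 0 0 1.7;-0.0005 0.0023 0.152 0 0 1.7",
)

```text
clock: 15.98
tcp_pos: [486.6, -338.0, 5.5]
orientation: [-0.0, 0.897, 0.441, 0.0]
contact_force: [0.5, -0.4, 0.4]
opening: 61.4
grip_force: 0.0
```

drive_tool(
  rows="0 0 0 0 0 0;0 0 0 0 0 0;0 0 0 0 0 0;0 0 0 0 0 0;0 0 0 0 0 0",
  claw=-1,
)

```text
clock: 16.6
tcp_pos: [486.9, -339.0, 6.6]
orientation: [0.001, 0.898, 0.441, 0.0]
contact_force: [-1.4, 1.3, 9.9]
opening: 45.5
grip_force: 30.0
```

drive_tool(
  rows="0 0 -0.03 0 0 0;0 0 -0.06 0 0 0;0 0 -0.06 0 0 0",
)

```text
clock: 16.98
tcp_pos: [487.4, -339.4, 67.9]
orientation: [0.002, 0.898, 0.441, 0.001]
contact_force: [0.2, 0.0, -0.2]
opening: 45.5
grip_force: 30.0
```

```bash
cat >> h.py <<'E'
ST=np.array((611,17)); YP=-5.2
def W(x,y): a=np.radians(YP); return ST+np.array([np.cos(a)*x-np.sin(a)*y,np.sin(a)*x+np.cos(a)*y])
E
python3 - <<'E'
from h import *
w=cam("wrist"); z=get_state()["tcp_pos"][2]-4+15
print(marks(w,z),[s for s in sandals(w,z,2000)], get_state()["tcp_pos"],z)
go((*W(-160,0),120),180+YP);go((*W(-110,0),40),180+YP)
E
```

```text
[] [(array([326., 319.]), array([ 484., -343.]), array([78., 47.]), 52.1), (array([496., 266.]), array([ 566., -374.]), array([86., 54.]), 47.8)] [ 486.68273183 -338.9967911    66.42556758] 77.42556757771757
row 0.2717 -0.2542 -0.0542 0.1 0.1 -122.5 dist 376
row 0.2986 -0.2122 0.0259 0.1 0.1 -122.5 dist 367
```

drive_tool(
  rows="0 0 -0.054 0 0 -10;0.2717 -0.2542 -0.0542 0 0 -122.5;0.2717 -0.2542 -0.0542 0 0 -122.5;0.2717 -0.2542 -0.0542 0 0 -122.5;0.2717 -0.2542 -0.0542 0 0 -122.5;0.2717 -0.2542 -0.0542 0 0 -122.5;0.2717 -0.2542 -0.0542 0 0 -122.5;0.2717 -0.2542 -0.0542 0 0 -122.5;0.2717 -0.2542 -0.0542 0 0 -122.5;0.2717 -0.2542 -0.0542 0 0 -122.5;0.2717 -0.2542 -0.0542 0 0 -122.5;0.2717 -0.2542 -0.0542 0 0 -122.5",
)

```text
clock: 18.52
tcp_pos: [450.8, 31.9, 118.8]
orientation: [-0.0, 0.043, 0.999, 0.0]
contact_force: [-0.5, 0.3, -0.5]
opening: 45.5
grip_force: 30.0
```

Run:
```python
from h import *
s=get_state(); print(s["joint_pos"].round(2), s["contact_force"])
w=cam("wrist"); t=cam("top"); z=s["tcp_pos"][2]-6.6+15
print(marks(w,z),[x for x in sandals(w,z,2000)]); print(marks(t,z),sandals(t,z))
go((*W(-110,0),23.6),180+YP);go((*W(-72,0),23.6),180+YP)
```

```text
[ 0.6   0.33 -0.85  2.09  0.33  0.86  1.05] [-0.51572789  0.27454965 -0.45414891]
[(array([325.9, 430.4]), np.int32(103), array([530.5,  26.6, 127.2])), (array([350.5, 450.6]), np.int32(42), array([545.6,  39.3, 127.2]))] [(array([326., 319.]), array([459.,  33.]), array([47., 80.]), 85.0)]
[(array([413.6, 209.2]), np.int32(66), array([ 587.7, -383. ,  127.2])), (array([440.9, 225.2]), np.int32(25), array([ 536.9, -453.8,  127.2])), (array([401.1, 227.4]), np.int32(14), array([ 538. , -342.8,  127.2])), (array([427.1, 245.2]), np.int32(97), array([ 483. , -409. ,  127.2])), (array([443.7, 242.5]), np.int32(37), array([ 487.3, -455.7,  127.2]))] [(array([425., 229.]), array([ 528., -409.]), array([171.,  63.]), 48.2), (array([412.,  76.]), array([1010., -421.]), array([171., 217.]), 0.0)]
row -0.0510 -0.0003 0.0952 0.0 -0.1 0.1 dist 108
row -0.0890 -0.0004 0.0952 0.0 -0.1 0.1 dist 130
```

drive_tool(
  rows="0 0 0.05 0 0 0;0 0 0.085 0 0 0;-0.01 0 0.0952 0 0 0;-0.03 -0.0003 0.0952 0 0 0;-0.05 -0.0003 0.0952 0 0 0;-0.07 -0.0003 0.0952 0 0 0;-0.084 -0.0003 0.0952 0 0 0;-0.084 -0.0003 0.0952 0 0 0",
)

```text
clock: 19.62
tcp_pos: [535.7, 24.0, 24.5]
orientation: [0.0, 0.046, 0.999, 0.0]
contact_force: [0.0, 0.1, -0.3]
opening: 45.4
grip_force: 30.0
```

Run:
```python
from h import *
s=get_state(); w=cam("wrist"); t=cam("top");sd=cam("side"); z=32
print(s["tcp_pos"],s["contact_force"],marks(t,z),sandals(t,z))
print(sandals(sd,z))
cv2.imwrite("pics/p1.png",cv2.hconcat([cv2.resize(sd["pixels"][225:305,225:345],(480,320),interpolation=2),cv2.resize(t["pixels"][180:260,245:325],(320,320),interpolation=2)]))
```

```text
[535.6624951   24.02931391  24.51312509] [ 0.0016916   0.0692976  -0.26317809] [(array([418.5, 228.4]), np.int32(246), array([ 552.3, -412.8,   32. ])), (array([444.9, 229. ]), np.int32(66), array([ 545. , -490.6,   32. ])), (array([443.7, 242.5]), np.int32(37), array([ 504.7, -482. ,   32. ]))] [(array([425., 229.]), array([ 548., -432.]), array([182.,  67.]), 47.9), (array([412.,  76.]), array([1062., -445.]), array([231., 182.]), 89.9)]
[(array([284., 268.]), array([590.,  34.]), array([67., 93.]), 26.3), (array([154., 259.]), array([929.,  94.]), array([ 28., 104.]), 9.8), (array([339., 200.]), array([ 548., -405.]), array([180., 102.]), 48.0)]
```

View pics/p1.png

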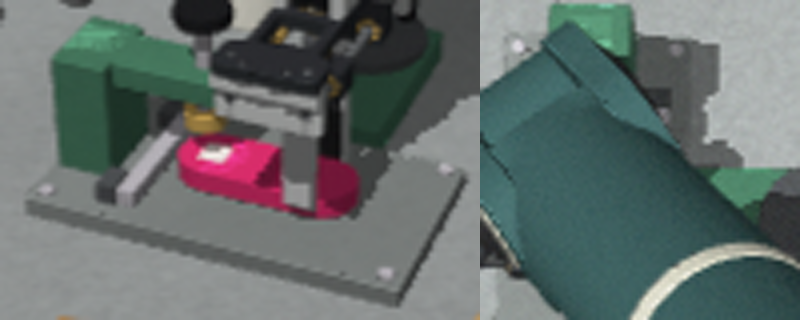

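The side crop shows the sandal flat under the die with its mark at (213,152) and its heel about 7–10 mm short of the fence. I'll lower it and creep forward to contact.

drive_tool(
  rows="-0.003 0 0.0 0 0 0;-0.005 0 0.0 0 0 0;-0.005 0 0.0 0 0 0",
)

```text
clock: 20.15
tcp_pos: [539.8, 23.6, 24.2]
orientation: [-0.0, 0.045, 0.999, 0.0]
contact_force: [-0.2, -0.1, -1.1]
opening: 45.3
grip_force: 30.0
```

Run:
```python
from h import *
s=get_state(); sd=cam("side"); a=np.radians(-YP)
def P(p): d=p[:2]-ST; return np.array([np.cos(a)*d[0]-np.sin(a)*d[1],np.sin(a)*d[0]+np.cos(a)*d[1]]).round(1)
print(s["tcp_pos"],P(s["tcp_pos"]),s["contact_force"],[(m[0],P(onz(sd,m[0],32))) for m in marks(sd,32)])
go((*W(-68,0),23),180+YP)
```

```text
[539.83257792  23.58569701  24.15704774] [-71.5   0.1] [-0.23675893 -0.08856905 -1.09533339] [(array([275.9, 263.1]), array([3., 2.]))]
row -0.0036 -0.0001 0.0011 0.0 -0.0 0.0 dist 4
```

drive_tool(
  rows="-0.002 0 0.001 0 0 0;-0.002 0 0.001 0 0 0",
)

```text
clock: 20.45
tcp_pos: [541.8, 23.4, 23.0]
orientation: [-0.0, 0.045, 0.999, 0.0]
contact_force: [0.0, -0.1, -0.2]
opening: 45.7
grip_force: 30.0
```

drive_tool(
  rows="-0.002 0 0.001 0 0 0;-0.002 0 0.001 0 0 0",
)

```text
clock: 20.7
tcp_pos: [543.0, 23.3, 21.8]
orientation: [-0.001, 0.045, 0.999, -0.0]
contact_force: [-4.7, 1.7, 1.1]
opening: 45.9
grip_force: 30.0
```

drive_tool(
  rows="0.001 0 0 0 0 0;0.001 0 0 0 0 0;0.001 0 0 0 0 0",
  claw=0.3,
)

```text
clock: 21.08
tcp_pos: [543.0, 23.3, 22.3]
orientation: [0.0, 0.045, 0.999, 0.0]
contact_force: [-0.7, -0.0, 0.2]
opening: 61.1
grip_force: 0.0
```

drive_tool(
  rows="0 0 -0.05 0 0 0;0 0 -0.1 0 0 0;0 0 -0.15 0 0 0;0 0 -0.16 0 0 0;0 0 -0.16 0 0 0",
  claw=-1,
)

```text
clock: 21.7
tcp_pos: [542.9, 23.0, 182.2]
orientation: [0.0, 0.046, 0.999, -0.0]
contact_force: [-0.1, 0.1, -0.3]
opening: 14.4
grip_force: 0.0
```

```bash
cat >> h.py <<'E'
def P(p):
    a=np.radians(-YP); d=np.array(p)[:2]-ST; return np.array([np.cos(a)*d[0]-np.sin(a)*d[1],np.sin(a)*d[0]+np.cos(a)*d[1]]).round(1)
E
python3 - <<'E'
from h import *
s=get_state(); sd=cam("side");w=cam("wrist");t=cam("top")
print(s["tcp_pos"],[(m[0],P(onz(sd,m[0],30))) for m in marks(sd,30)],[(m[0],m[1],P(onz(w,m[0],30))) for m in marks(w,30)])
for x in sandals(w,30,2000): print(x,P(x[1]))
print(sandals(t,15))
cv2.imwrite("pics/p2.png",cv2.hconcat([cv2.resize(sd["pixels"][225:305,225:325],(400,320),interpolation=2),cv2.resize(w["pixels"],(400,300))[:300].copy() if 0 else cv2.resize(w["pixels"],(400,320))]))
go((*ST,165),180+YP)
E
```

```text
[542.89243824  22.99278563 182.15442679] [(array([274.8, 263.2]), array([6.8, 1. ]))] [(array([328. , 290.5]), np.int32(32), array([-3.9,  3.3]))]
(array([326., 247.]), array([564.,  23.]), array([47., 99.]), 85.1) [-47.4   1.7]
[(array([425., 229.]), array([ 552., -436.]), array([184.,  68.]), 47.9), (array([412.,  76.]), array([1072., -449.]), array([234., 184.]), 89.9)]
row -0.0692 0.0001 0.0157 0.0 -0.1 0.0 dist 71
```

View pics/p2.png

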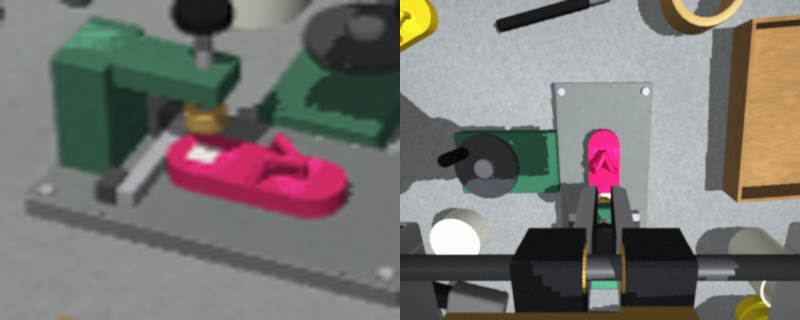

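The side crop shows the sandal flat with its heel against the fence and its mark at (203,153) under the die. The wrist crop shows it centred on the bed: sandal x≈603, bolt midpoint 603.5. Next is the press.

drive_tool(
  rows="-0.03 0 0 0 0 0;-0.0692 0 0.005 0 0 0;-0.0692 0 0.0157 0 0 0;-0.0692 0 0.0157 0 0 0;-0.0692 0 0.0157 0 0 0",
)

```text
clock: 22.48
tcp_pos: [611.0, 17.3, 166.4]
orientation: [-0.0, 0.045, 0.999, -0.0]
contact_force: [-0.2, 0.1, -0.2]
opening: 0.2
grip_force: 0.0
```

drive_tool(
  rows="0 0 0.012 0 0 0;0 0 0.022 0 0 0;0 0 0.030 0 0 0;0 0 0.038 0 0 0;0 0 0.042 0 0 0;0 0 0.045 0 0 0;0 0 0.045 0 0 0",
)

```text
clock: 23.35
tcp_pos: [611.5, 16.9, 121.3]
orientation: [-0.0, 0.045, 0.999, -0.0]
contact_force: [-3.8, -2.8, 9.3]
opening: 0.7
grip_force: 4.3
```

drive_tool(
  rows="0 0 0.002 0 0 0;0 0 0.003 0 0 0;0 0 0.003 0 0 0;0 0 0.003 0 0 0",
)

```text
clock: 23.85
tcp_pos: [611.7, 16.9, 120.0]
orientation: [0.0, 0.045, 0.999, -0.001]
contact_force: [-13.7, -3.1, 33.5]
opening: 0.5
grip_force: 16.5
```

Bottomed at 120 mm with 33 N. I'll lift, go back over the sandal and re-measure.

drive_tool(
  rows="0 0 -0.02 0 0 0;0 0 -0.045 0 0 0;0 0 -0.065 0 0 0;0.0355 0 -0.065 0 0 0;0.0692 0 -0.065 0 0 0;0.0692 0 -0.065 0 0 0;0.0692 0 -0.065 0 0 0",
  claw=-1,
)

```text
clock: 24.72
tcp_pos: [543.3, 23.0, 183.6]
orientation: [0.0, 0.046, 0.999, -0.0]
contact_force: [-0.5, -0.2, -0.1]
opening: 0.6
grip_force: 0.0
```

Run:
```python
from h import *
s=get_state(); sd=cam("side");w=cam("wrist");t=cam("top")
print(s["tcp_pos"],[(m[0],P(onz(sd,m[0],30))) for m in marks(sd,30)])
for x in sandals(w,30,2000): print(x,P(x[1]))
print(sandals(t,15), onz(t,(270,209.5),145))
m=cv2.inRange(sd["pixels"][225:245,265:290],(0,0,0),(45,45,45)); v=np.argwhere(m); print("cap side",v.mean(0)+[225,265])
go((543,23.2,22),180+YP)
```

```text
[543.28089575  23.00429813 183.61476545] [(array([274.8, 263.2]), array([6.8, 1. ]))]
(array([326., 244.]), array([560.,  23.]), array([48., 92.]), 84.9) [-51.3   1.4]
[(array([425., 229.]), array([ 552., -436.]), array([184.,  68.]), 48.3), (array([412.,  76.]), array([1072., -449.]), array([184., 234.]), 0.0)] [609.63983817  17.23071353 145.        ]
cap side [228.49074074 275.39814815]
row 0.0003 -0.0003 0.1613 0.0 -0.0 -0.0 dist 161
```

drive_tool(
  rows="0 0 0 0 0 0;0 0 0 0 0 0;0 0 0 0 0 0;0 0 0.04 0 0 0;0 0 0.08 0 0 0;0 0 0.12 0 0 0;0 0 0.15 0 0 0;0 0 0.161 0 0 0;0 0 0.161 0 0 0",
  claw=0.3,
)

```text
clock: 26.0
tcp_pos: [542.8, 23.5, 22.6]
orientation: [-0.0, 0.045, 0.999, 0.0]
contact_force: [1.1, -0.1, 1.1]
opening: 60.7
grip_force: 0.0
```

drive_tool(
  rows="0 0 0 0 0 0;0 0 0 0 0 0;0 0 0 0 0 0;0 0 0 0 0 0;0 0 0 0 0 0",
  claw=-1,
)

```text
clock: 26.62
tcp_pos: [543.4, 23.2, 23.4]
orientation: [0.001, 0.045, 0.999, -0.0]
contact_force: [-1.9, -0.5, 7.8]
opening: 45.4
grip_force: 30.0
```

drive_tool(
  rows="0 0 -0.003 0 0 0;0.02 0 -0.004 0 0 0;0.05 0 -0.005 0 0 0;0.08 0 -0.005 0 0 0;0.1 0 -0.02 0 0 0;0.1 0 -0.06 0 0 0;0.1 0 -0.1 0 0 0;0.1 0 -0.1 0 0 0",
)

```text
clock: 27.62
tcp_pos: [444.6, 32.2, 124.9]
orientation: [0.002, 0.046, 0.999, -0.001]
contact_force: [0.9, -0.3, -1.4]
opening: 45.3
grip_force: 30.0
```

Run:
```python
from h import *
s=get_state(); print(s["joint_pos"].round(2))
# tray: yaw -1; small sandal along tray x, at tray y +70 ; grip 33 mm toward toe
C=np.array((516.,351.))
go((516-33,415,130),178.5); go((516-33,415,13),178.5)
```

```text
[ 0.63  0.31 -0.88  2.1   0.32  0.86  1.04]
row -0.0035 0.3847 -0.0054 -0.1 0.3 -3.7 dist 385
row -0.0030 0.3848 0.1116 -0.1 0.3 -3.7 dist 401
```

drive_tool(
  rows="-0.0035 0.06 -0.02 0 0 -3.7;-0.0035 0.12 -0.02 0 0 -3.7;-0.0035 0.18 -0.02 0 0 -3.7;-0.0035 0.24 -0.02 0 0 -3.7;-0.0035 0.3 -0.02 0 0 -3.7;-0.0035 0.35 -0.0054 0 0 -3.7;-0.0035 0.3847 -0.0054 0 0 -3.7;-0.0035 0.3847 -0.0054 0 0 -3.7;-0.0035 0.3847 -0.0054 0 0 -3.7",
)

```text
clock: 28.75
tcp_pos: [481.3, 414.4, 127.1]
orientation: [-0.0, 0.013, 1.0, -0.001]
contact_force: [0.5, -0.6, -0.2]
opening: 45.6
grip_force: 30.0
```

Run:
```python
from h import *
s=get_state(); print(s["joint_pos"].round(2),s["opening"])
w=cam("wrist");t=cam("top");cv2.imwrite("pics/k1.png",cv2.hconcat([cv2.resize(w["pixels"],(400,300)),cv2.resize(t["pixels"],(400,300))])); print([m[1] for m in [0]] if 0 else sandals(t))
go((483,415,15),178.5)
```

```text
[-0.19  0.66 -0.83  1.63  0.53  1.09  0.38] 45.57119225914226
[(array([425., 229.]), array([ 552., -436.]), array([184.,  68.]), 47.9), (array([412.,  76.]), array([1072., -449.]), array([184., 234.]), 0.0)]
row -0.0012 0.0012 0.1126 -0.0 0.0 -0.1 dist 113
```

View pics/k1.png

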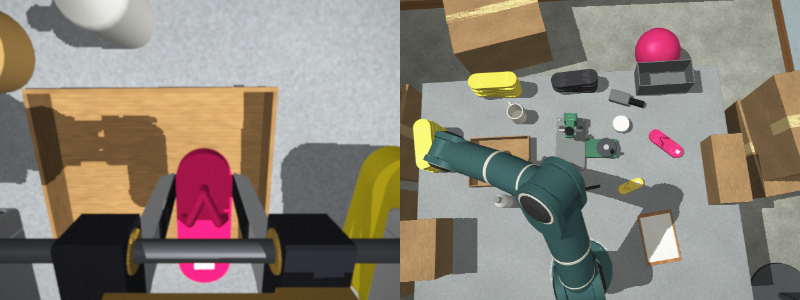

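The wrist half shows the small sandal, strap up, over the tray interior. The top half shows the large sandal unmoved at (665,143). I'll lower it into the tray.

drive_tool(
  rows="-0.0012 -0.002 0.04 0 0 0;-0.0012 -0.002 0.08 0 0 0;-0.0012 -0.002 0.105 0 0 0;-0.0012 -0.002 0.1125 0 0 0;-0.0012 -0.002 0.1125 0 0 0;-0.0012 -0.002 0.1145 0 0 0;-0.0012 -0.002 0.1145 0 0 0",
)

```text
clock: 29.72
tcp_pos: [482.9, 413.4, 14.1]
orientation: [0.0, 0.013, 1.0, 0.0]
contact_force: [-0.0, -0.0, -0.8]
opening: 45.4
grip_force: 30.0
```

drive_tool(
  rows="0 0 0 0 0 0;0 0 0 0 0 0;0 0 -0.04 0 0 0;0 0 -0.09 0 0 0;0 0 -0.14 0 0 0;0 0 -0.16 0 0 0;0 0 -0.16 0 0 0",
  claw=0.3,
)

```text
clock: 30.6
tcp_pos: [483.0, 413.4, 174.2]
orientation: [0.001, 0.013, 1.0, 0.0]
contact_force: [0.1, 0.2, -1.2]
opening: 60.8
grip_force: 0.0
```

Run:
```python
from h import *
w=cam("wrist")
for x in sandals(w,20,2000): print(x)
print(marks(w,20))
sd=cam("side");t=cam("top")
for x in sandals(sd,20): print(x)
for x in sandals(t,15): print(x)
go((520,-300,190),50)
```

```text
(array([326., 255.]), array([517., 414.]), array([ 47., 125.]), 88.8)
[(array([326. , 295.5]), np.int32(341), array([555. , 413.3,  20. ]))]
(array([254., 394.]), array([517., 415.]), array([ 61., 128.]), 89.0)
(array([154., 259.]), array([941.,  79.]), array([ 28., 106.]), 9.8)
(array([631., 258.]), array([-318., -311.]), array([265.,  49.]), 72.9)
(array([335., 200.]), array([ 558., -424.]), array([196., 103.]), 48.0)
(array([425., 229.]), array([ 552., -436.]), array([184.,  68.]), 48.2)
(array([412.,  76.]), array([1072., -449.]), array([184., 234.]), 0.0)
row -0.0563 -0.7113 -0.0174 -0.1 0.0 128.5 dist 714
```

The small sandal lies in the tray at (517,414), 125x47. Now the large one.

drive_tool(
  rows="-0.0563 -0.7113 -0.0174 0 0 128.5;-0.0563 -0.7113 -0.0174 0 0 128.5;-0.0563 -0.7113 -0.0174 0 0 128.5;-0.0563 -0.7113 -0.0174 0 0 128.5;-0.0563 -0.7113 -0.0174 0 0 128.5;-0.0563 -0.7113 -0.0174 0 0 128.5;-0.0563 -0.7113 -0.0174 0 0 128.5;-0.0563 -0.7113 -0.0174 0 0 128.5;-0.0563 -0.7113 -0.0174 0 0 128.5;-0.0563 -0.7113 -0.0174 0 0 128.5;-0.0563 -0.7113 -0.0174 0 0 128.5;-0.0563 -0.7113 -0.0174 0 0 128.5",
  claw=0.75,
)

```text
clock: 32.25
tcp_pos: [518.9, -303.1, 188.9]
orientation: [-0.001, 0.908, 0.418, -0.001]
contact_force: [0.2, 1.4, -0.4]
opening: 82.5
grip_force: 0.0
```

Run:
```python
from h import *
print(get_state()["tcp_pos"],get_state()["joint_pos"].round(2))
go((555,-432,160),48.5)
```

```text
[ 518.86503169 -303.13378182  188.93019322] [ 0.68  0.4  -0.26  1.68  0.12  1.07 -0.33]
row -0.0744 0.1113 0.0288 -0.1 0.1 0.9 dist 137
```

drive_tool(
  rows="-0.0744 0.1113 0.0288 0 0 0.9;-0.0744 0.1113 0.0288 0 0 0.9;-0.0744 0.1113 0.0288 0 0 0.9;-0.0744 0.1113 0.0288 0 0 0.9;-0.0744 0.1113 0.0288 0 0 0.9",
)

```text
clock: 32.88
tcp_pos: [558.1, -426.3, 162.0]
orientation: [-0.0, 0.909, 0.416, 0.0]
contact_force: [0.2, -0.4, 0.5]
opening: 82.3
grip_force: 0.0
```

Run:
```python
from h import *
print(get_state()["tcp_pos"])
w=cam("wrist")
for x in sandals(w,15,2000): print(x)
print(marks(w,15))
t=cam("top")
for x in sandals(t,15): print(x)
go((555.5,-431.5,5),48.5)
```

```text
[ 558.09633215 -426.31429547  161.96456203]
(array([332., 232.]), array([ 555., -437.]), array([185.,  65.]), 47.9)
[(array([327. , 306.8]), np.int32(258), array([ 507.3, -485. ,   15. ]))]
(array([142., 260.]), array([517., 413.]), array([ 50., 127.]), 89.6)
(array([411., 221.]), array([ 581., -403.]), array([96., 67.]), 47.7)
(array([412.,  76.]), array([1072., -449.]), array([184., 234.]), 0.0)
row -0.0054 0.0011 0.1575 0.0 -0.0 0.7 dist 158
```

drive_tool(
  rows="-0.0045 0.001 0.04 0 0 0.5;-0.0045 0.001 0.08 0 0 0.5;-0.0045 0.001 0.1 0 0 0.5;-0.0045 0.001 0.1 0 0 0.5",
)

```text
clock: 33.48
tcp_pos: [555.4, -431.3, 61.5]
orientation: [-0.001, 0.911, 0.412, -0.0]
contact_force: [0.3, 0.3, 0.3]
opening: 82.4
grip_force: 0.0
```

Run:
```python
from h import *
print(get_state()["tcp_pos"]); go((556.8,-432.3,5),48.1)
```

```text
[ 555.4475497  -431.26171455   61.45077326]
row 0.0001 0.0018 0.0564 -0.1 -0.0 0.5 dist 56
```

drive_tool(
  rows="0 0.0015 0.03 0 0 0.5;0 0.0015 0.05 0 0 0.5;0 0.0015 0.056 0 0 0.5;0 0.0015 0.056 0 0 0.5",
)

```text
clock: 33.98
tcp_pos: [557.0, -433.1, 6.4]
orientation: [0.0, 0.913, 0.408, 0.0]
contact_force: [0.6, -0.4, 0.0]
opening: 82.1
grip_force: 0.0
```

drive_tool(
  rows="0 0 0 0 0 0;0 0 0 0 0 0;0 0 0 0 0 0;0 0 0 0 0 0;0 0 0 0 0 0",
  claw=-1,
)

```text
clock: 34.6
tcp_pos: [557.1, -433.2, 6.6]
orientation: [0.0, 0.913, 0.408, 0.0]
contact_force: [-0.3, 0.3, 6.4]
opening: 63.3
grip_force: 30.0
```

drive_tool(
  rows="0 0 -0.03 0 0 0;0 0 -0.08 0 0 0;0 0 -0.115 0 0 0;0 0 -0.115 0 0 0",
)

```text
clock: 35.1
tcp_pos: [557.9, -433.8, 124.0]
orientation: [0.002, 0.913, 0.408, 0.001]
contact_force: [0.3, -0.3, -1.5]
opening: 63.9
grip_force: 30.0
```

Run:
```python
from h import *
s=get_state();w=cam("wrist"); z=s["tcp_pos"][2]-5.5+15
for x in sandals(w,z,2000): print(x)
print(marks(w,z))
go((*W(-165,0),120),180+YP)
```

```text
(array([326., 436.]), array([ 502., -495.]), array([25., 61.]), 47.8)
(array([326., 261.]), array([ 572., -417.]), array([133.,  65.]), 48.2)
[]
row 0.2726 -0.3928 0.0012 0.1 0.1 -126.7 dist 478
```

drive_tool(
  rows="0.2726 -0.3928 0 0 0 -126.7;0.2726 -0.3928 0 0 0 -126.7;0.2726 -0.3928 0 0 0 -126.7;0.2726 -0.3928 0 0 0 -126.7;0.2726 -0.3928 0 0 0 -126.7;0.2726 -0.3928 0 0 0 -126.7;0.2726 -0.3928 0 0 0 -126.7;0.2726 -0.3928 0 0 0 -126.7;0.2726 -0.3928 0 0 0 -126.7;0.2726 -0.3928 0 0 0 -126.7;0.2726 -0.3928 0 0 0 -126.7;0.2726 -0.3928 0 0 0 -126.7",
)

```text
clock: 36.65
tcp_pos: [445.6, 32.3, 120.0]
orientation: [-0.001, 0.042, 0.999, 0.0]
contact_force: [-0.0, 0.4, -1.4]
opening: 63.2
grip_force: 30.0
```

drive_tool(
  rows="0 0 0 0 0 0;0 0 0 0 0 0",
)

```text
clock: 36.9
tcp_pos: [446.0, 32.2, 120.5]
orientation: [-0.0, 0.047, 0.999, 0.0]
contact_force: [-0.6, 0.2, -0.4]
opening: 63.7
grip_force: 30.0
```

Run:
```python
from h import *
s=get_state();w=cam("wrist");sd=cam("side"); z=s["tcp_pos"][2]-6.6+15
for x in sandals(w,z,2000): print(x)
for x in sandals(sd,z,150): print(x)
print(s["joint_pos"].round(2),P(s["tcp_pos"]))
go((*W(-165,0),24),180+YP);go((*W(-80,0),24),180+YP)
```

```text
(array([326., 435.]), array([532.,  26.]), array([63., 26.]), 84.5)
(array([326., 262.]), array([427.,  36.]), array([ 65., 134.]), 84.5)
(array([254., 394.]), array([478., 496.]), array([ 51., 107.]), 89.0)
(array([353., 250.]), array([406.,  34.]), array([ 87., 112.]), 4.8)
(array([317., 244.]), array([502.,  44.]), array([ 73., 103.]), 19.8)
[ 0.61  0.32 -0.86  2.1   0.32  0.86  1.04] [-165.7    0.2]
row -0.0006 -0.0003 0.0967 0.0 -0.0 -0.1 dist 97
row -0.0856 -0.0001 0.0967 0.0 -0.0 -0.1 dist 129
```

drive_tool(
  rows="0 0 0.05 0 0 0;0 0 0.085 0 0 0;-0.01 0 0.0962 0 0 0;-0.03 0 0.0962 0 0 0;-0.05 0 0.0962 0 0 0;-0.07 0 0.0962 0 0 0;-0.085 0 0.0962 0 0 0;-0.085 0 0.0962 0 0 0;-0.085 0 0.0962 0 0 0",
)

```text
clock: 38.12
tcp_pos: [530.5, 24.6, 24.8]
orientation: [-0.0, 0.045, 0.999, -0.0]
contact_force: [-0.3, -0.5, -1.8]
opening: 63.6
grip_force: 30.0
```

drive_tool(
  rows="-0.002 0 0 0 0 0;-0.004 0 0 0 0 0;-0.004 0 0 0 0 0",
)

```text
clock: 38.5
tcp_pos: [535.1, 24.2, 24.8]
orientation: [0.0, 0.045, 0.999, 0.0]
contact_force: [0.4, -0.2, -0.7]
opening: 63.5
grip_force: 30.0
```

Run:
```python
from h import *
s=get_state();sd=cam("side")
print(s["tcp_pos"],P(s["tcp_pos"]),s["contact_force"],[(m[0],P(onz(sd,m[0],32))) for m in marks(sd,32)])
go((*W(-71,0),23),180+YP)
```

```text
[535.07954834  24.16073998  24.77924324] [-76.3   0.3] [ 0.40480327 -0.18174817 -0.70344013] [(array([277.5, 262.9]), array([-0.5, -0.4])), (array([235.3, 386.2]), array([-96.4, 395.5]))]
row -0.0053 -0.0003 0.0017 0.0 -0.0 0.0 dist 6
```

drive_tool(
  rows="-0.002 0 0.001 0 0 0;-0.003 0 0.001 0 0 0;-0.003 0 0.001 0 0 0",
)

```text
clock: 38.92
tcp_pos: [538.1, 23.9, 23.7]
orientation: [-0.0, 0.045, 0.999, 0.0]
contact_force: [0.3, 0.8, -0.5]
opening: 63.6
grip_force: 30.0
```

drive_tool(
  rows="-0.0015 0 0.001 0 0 0;-0.0015 0 0.001 0 0 0",
)

```text
clock: 39.17
tcp_pos: [539.5, 23.7, 22.6]
orientation: [-0.0, 0.045, 0.999, 0.0]
contact_force: [0.0, 0.3, -1.1]
opening: 63.3
grip_force: 30.0
```

drive_tool(
  rows="-0.001 0 0.0005 0 0 0;-0.001 0 0.0005 0 0 0",
)

```text
clock: 39.42
tcp_pos: [540.5, 23.7, 22.2]
orientation: [-0.0, 0.045, 0.999, 0.0]
contact_force: [-0.2, -0.1, -0.9]
opening: 63.6
grip_force: 30.0
```

drive_tool(
  rows="-0.001 0 0 0 0 0;-0.001 0 0 0 0 0",
)

```text
clock: 39.67
tcp_pos: [541.5, 23.6, 22.2]
orientation: [-0.0, 0.045, 0.999, 0.0]
contact_force: [-0.7, -0.7, -1.6]
opening: 63.6
grip_force: 30.0
```

drive_tool(
  rows="-0.001 0 0 0 0 0;-0.001 0 0 0 0 0",
)

```text
clock: 39.92
tcp_pos: [541.7, 23.6, 21.9]
orientation: [-0.001, 0.045, 0.999, -0.0]
contact_force: [-5.6, 0.3, -0.0]
opening: 63.4
grip_force: 30.0
```

Contact at the fence (5.6 N, as for the small one). I'll release it and press.

drive_tool(
  rows="0.001 0 0 0 0 0;0.001 0 0 0 0 0;0.001 0 0 0 0 0",
  claw=0.7,
)

```text
clock: 40.3
tcp_pos: [541.7, 23.6, 22.4]
orientation: [0.0, 0.045, 0.999, 0.0]
contact_force: [-0.0, -0.8, -0.2]
opening: 79.6
grip_force: 0.0
```

drive_tool(
  rows="0 0 -0.05 0 0 0;0 0 -0.1 0 0 0;0 0 -0.15 0 0 0;0 0 -0.16 0 0 0;0 0 -0.16 0 0 0;0 0 -0.16 0 0 0",
  claw=-1,
)

```text
clock: 41.05
tcp_pos: [540.9, 23.4, 181.0]
orientation: [-0.001, 0.045, 0.999, 0.0]
contact_force: [-0.3, 0.0, 0.3]
opening: 23.4
grip_force: 0.0
```

Run:
```python
from h import *
s=get_state(); sd=cam("side");w=cam("wrist");t=cam("top")
print(s["tcp_pos"],s["opening"],[(m[0],P(onz(sd,m[0],30))) for m in marks(sd,30)])
for x in sandals(w,30,2000): print(x,P(x[1]))
cv2.imwrite("pics/p3.png",cv2.hconcat([cv2.resize(sd["pixels"][225:305,225:325],(400,320),interpolation=2),cv2.resize(w["pixels"],(400,320))]))
go((*ST,165),180+YP)
```

```text
[540.90581396  23.42147462 180.9502052 ] 23.42017566235172 [(array([275. , 263.2]), array([6.3, 0.7])), (array([235.2, 386.2]), array([-95.2, 394.2]))]
(array([326., 223.]), array([539.,  25.]), array([ 65., 166.]), 84.7) [-72.4   1.4]
row -0.0703 -0.0003 0.0161 0.0 -0.1 0.0 dist 72
```

View pics/p3.png

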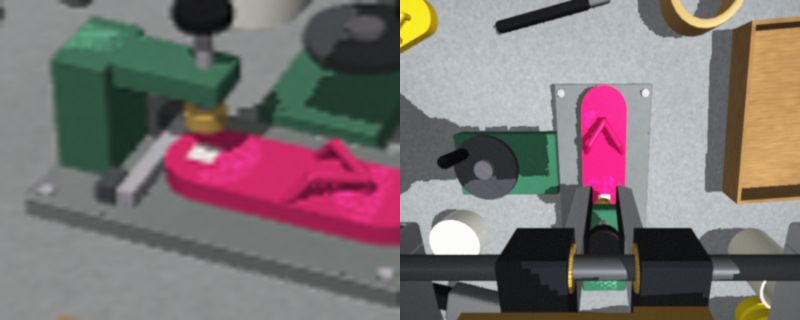

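The large sandal lies flat with its heel at the fence. Its mark is at (203,153), the same place as for the small one, and it is centred on the bed. Pressing now.

drive_tool(
  rows="-0.03 0 0 0 0 0;-0.0703 0 0.005 0 0 0;-0.0703 0 0.016 0 0 0;-0.0703 0 0.016 0 0 0;-0.0703 0 0.016 0 0 0",
)

```text
clock: 41.82
tcp_pos: [611.0, 17.4, 166.4]
orientation: [-0.0, 0.045, 0.999, -0.0]
contact_force: [-0.6, -0.1, 0.1]
opening: 0.5
grip_force: 0.0
```

drive_tool(
  rows="0 0 0.012 0 0 0;0 0 0.022 0 0 0;0 0 0.030 0 0 0;0 0 0.038 0 0 0;0 0 0.042 0 0 0;0 0 0.045 0 0 0;0 0 0.047 0 0 0;0 0 0.048 0 0 0;0 0 0.048 0 0 0;0 0 0.048 0 0 0",
)

```text
clock: 43.08
tcp_pos: [611.6, 17.1, 120.0]
orientation: [0.0, 0.045, 0.999, -0.001]
contact_force: [-13.4, -3.6, 35.2]
opening: 0.6
grip_force: 17.8
```

drive_tool(
  rows="0 0 -0.02 0 0 0;0 0 -0.045 0 0 0;0 0 -0.065 0 0 0;0.0355 0 -0.065 0 0 0;0.0703 0 -0.065 0 0 0;0.0703 0 -0.065 0 0 0;0.0703 0 -0.065 0 0 0;0.0703 0 -0.065 0 0 0",
)

```text
clock: 44.08
tcp_pos: [542.1, 23.6, 183.1]
orientation: [-0.0, 0.045, 0.999, 0.0]
contact_force: [0.5, 0.9, 0.0]
opening: 0.4
grip_force: 0.0
```

Run:
```python
from h import *
s=get_state(); sd=cam("side");w=cam("wrist")
print(s["tcp_pos"],[(m[0],P(onz(sd,m[0],30))) for m in marks(sd,30)])
for x in sandals(w,30,2000): print(x,P(x[1]))
m=cv2.inRange(sd["pixels"][225:245,265:290],(0,0,0),(45,45,45)); v=np.argwhere(m); print("cap side",v.mean(0)+[225,265])
go((541.5,23.6,22),180+YP)
```

```text
[542.07563846  23.57797671 183.11498088] [(array([275. , 263.2]), array([6.3, 0.7])), (array([235.2, 386.2]), array([-95.2, 394.2]))]
(array([326., 224.]), array([539.,  25.]), array([ 65., 166.]), 84.8) [-72.4   1.4]
cap side [228.49074074 275.39814815]
row 0.0003 -0.0002 0.1610 0.0 -0.0 0.0 dist 161
```

drive_tool(
  rows="0 0 0 0 0 0;0 0 0 0 0 0;0 0 0 0 0 0;0 0 0 0 0 0;0 0 0.04 0 0 0;0 0 0.08 0 0 0;0 0 0.12 0 0 0;0 0 0.15 0 0 0;0 0 0.161 0 0 0;0 0 0.161 0 0 0",
  claw=0.7,
)

```text
clock: 45.42
tcp_pos: [541.5, 23.8, 22.4]
orientation: [-0.0, 0.045, 0.999, 0.0]
contact_force: [-0.1, -0.2, 1.7]
opening: 80.0
grip_force: 0.0
```

drive_tool(
  rows="0 0 0 0 0 0;0 0 0 0 0 0;0 0 0 0 0 0;0 0 0 0 0 0;0 0 0 0 0 0",
  claw=-1,
)

```text
clock: 46.05
tcp_pos: [542.1, 23.5, 23.2]
orientation: [0.001, 0.045, 0.999, -0.0]
contact_force: [-1.5, -0.7, 8.7]
opening: 63.4
grip_force: 30.0
```

drive_tool(
  rows="0 0 -0.003 0 0 0;0.02 0 -0.004 0 0 0;0.05 0 -0.005 0 0 0;0.08 0 -0.005 0 0 0;0.1 0 -0.02 0 0 0;0.1 0 -0.06 0 0 0;0.1 0 -0.115 0 0 0;0.1 0 -0.115 0 0 0",
)

```text
clock: 47.05
tcp_pos: [443.7, 32.6, 140.5]
orientation: [0.003, 0.046, 0.999, -0.001]
contact_force: [-0.7, -0.5, -2.7]
opening: 63.4
grip_force: 30.0
```

Run:
```python
from h import *
w=cam("wrist")
for x in sandals(w,130,2000): print(x)
go((516-4,298,140),178.5); go((516-4,298,15),178.5)
```

```text
(array([326., 434.]), array([547.,  25.]), array([67., 27.]), 84.8)
(array([326., 261.]), array([432.,  35.]), array([ 71., 150.]), 84.9)
row -0.0447 0.2710 -0.0015 -0.1 0.2 -3.7 dist 275
row -0.0443 0.2712 0.1235 -0.1 0.2 -3.7 dist 301
```

drive_tool(
  rows="-0.0447 0.04 -0.003 0 0 -3.7;-0.0447 0.1 -0.003 0 0 -3.7;-0.0447 0.16 -0.003 0 0 -3.7;-0.0447 0.22 -0.0015 0 0 -3.7;-0.0447 0.271 -0.0015 0 0 -3.7;-0.0447 0.271 -0.0015 0 0 -3.7;-0.0447 0.271 -0.0015 0 0 -3.7",
)

```text
clock: 47.98
tcp_pos: [510.4, 297.9, 137.5]
orientation: [-0.001, 0.013, 1.0, -0.001]
contact_force: [-0.4, -0.7, -1.7]
opening: 63.3
grip_force: 30.0
```

Run:
```python
from h import *
s=get_state();w=cam("wrist");print(s["tcp_pos"],s["opening"],s["grip_force"])
# tray inner walls as seen: project rim corners from earlier estimate
for x in sandals(w,s["tcp_pos"][2]+7,2000): print(x)
print([proj(w,c).round() for c in((393,211,45),(404,491,45))])
cv2.imwrite("pics/k2.png",w["pixels"]); go((516-4,298,15),178.5)
```

```text
[510.4279876  297.85623595 137.49943801] 63.31102051140484 29.99971568584442
(array([326., 434.]), array([596., 297.]), array([61., 24.]), 88.5)
(array([463., 234.]), array([482., 366.]), array([29., 73.]), 88.9)
(array([326., 262.]), array([492., 300.]), array([ 65., 136.]), 88.4)
[array([191.,  79.]), array([604.,  85.])]
row -0.0013 0.0009 0.1228 -0.1 -0.1 -0.0 dist 123
```

View pics/k2.png

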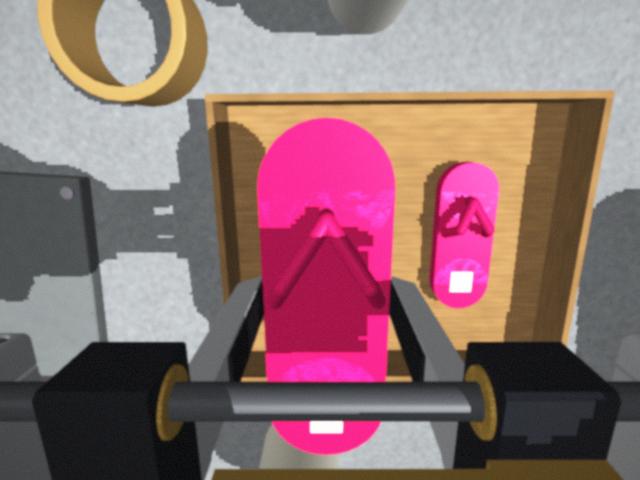

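The tray's near rim is at rows 93–97, about 8 mm further out than estimated. I'll shift the large sandal 5 mm in +x. Both sandals sit clear inside the walls, with the small one at (465,235).

drive_tool(
  rows="-0.0063 0.001 0.04 0 0 0;-0.0063 0.001 0.08 0 0 0;-0.0063 0.001 0.11 0 0 0;-0.0063 0.001 0.122 0 0 0;-0.0063 0.001 0.1245 0 0 0;-0.0063 0.001 0.1245 0 0 0",
)

```text
clock: 48.78
tcp_pos: [517.8, 299.3, 15.2]
orientation: [0.001, 0.013, 1.0, 0.0]
contact_force: [0.0, 0.5, -0.6]
opening: 63.2
grip_force: 30.0
```

drive_tool(
  rows="0 0 0 0 0 0;0 0 0 0 0 0;0 0 0 0 0 0;0 0 -0.04 0 0 0;0 0 -0.09 0 0 0;0 0 -0.15 0 0 0;0 0 -0.2 0 0 0;0 0 -0.2 0 0 0;0 -0.06 -0.2 0 0 0;0 -0.12 -0.2 0 0 0;0 -0.12 -0.2 0 0 0",
  claw=0.65,
)

```text
clock: 50.15
tcp_pos: [514.6, 174.0, 213.1]
orientation: [-0.001, 0.017, 1.0, -0.001]
contact_force: [0.7, 0.9, -0.3]
opening: 77.7
grip_force: 0.0
```

Run:
```python
from h import *
w=cam("wrist");sd=cam("side");t=cam("top")
for i in(w,sd,t):
    print("-")
    for x in sandals(i,20,500): print(x)
    print(marks(i,20))
m=cv2.inRange(sd["pixels"][225:245,265:290],(0,0,0),(45,45,45)); v=np.argwhere(m); print("cap side",v.mean(0)+[225,265])
cv2.imwrite("pics/end.png",sd["pixels"])
```

```text
-
(array([559., 207.]), array([517., 413.]), array([ 58., 125.]), 88.8)
(array([449., 212.]), array([524., 300.]), array([ 68., 185.]), 88.4)
[(array([556.1, 245.6]), np.int32(340), array([555., 414.,  20.])), (array([444.2, 281.5]), np.int32(285), array([591.5, 299.6,  20. ]))]
-
(array([254., 394.]), array([517., 415.]), array([ 61., 128.]), 89.0)
(array([272., 351.]), array([523., 300.]), array([ 86., 187.]), 88.5)
[(array([241.7, 340.6]), np.int32(47), array([592.3, 296.5,  20. ])), (array([235.3, 386.2]), np.int32(68), array([555.8, 410.7,  20. ]))]
-
(array([177., 268.]), array([489., 299.]), array([ 68., 116.]), 86.6)
(array([142., 260.]), array([516., 411.]), array([ 50., 126.]), 89.6)
(array([412.,  76.]), array([1069., -448.]), array([233., 184.]), 89.9)
[(array([141. , 247.4]), np.int32(43), array([553.8, 412.6,  20. ]))]
cap side [228.60493827 273.75308642]
```

View pics/end.png

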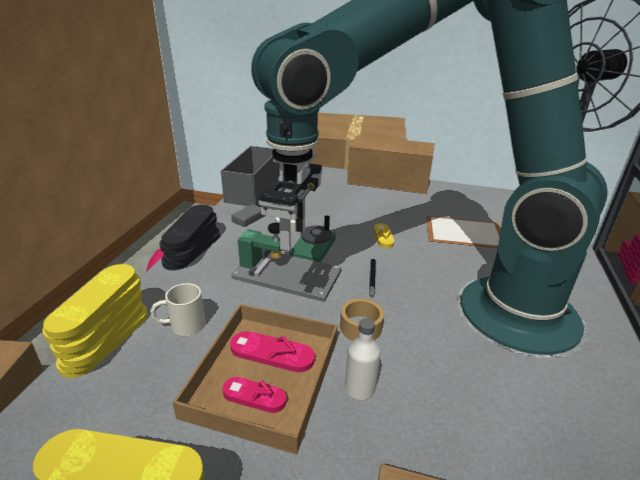

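Both stamped sandals, at (272,351) and (254,394), lie strap up in the tray. The mug, tape, spray and marker are unmoved and the plunger is up. I'm handing the job in.

```bash
python3 -c "
from cell import bot
print(bot.close_job())"
```

```text
the job is handed in; nothing more can be done
None
```

I wound the fence back to its stops, stamped the small sandal and then the large one (no medium was present), laid both strap up in the tray, and handed the job in; the hand-in returned no verdict.

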